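# Put the gel bench containers back in their holders

### The arm

A 6-joint arm with a two-finger parallel gripper is mounted at the origin on a cart in front of the work surface, level with it; the furniture and walls round the work are solid. World frame = base frame: x ahead of the robot, y to its left, z up, the work surface at z = 0. Lengths are in m, angles in degrees, forces in N, time in s.
With the tool pointing down it reaches from about 0.35 to 0.875 m from the base axis. Payload 4.2 kg.
Tool frame: the origin (TCP) lies midway between the tips of the shut fingers; the grasp point (between the pads) lies 19 mm behind it; z points along the fingers, y is the line along which they close (so a half turn about z gives the same grasp; the last joint's range is limited). The gripper opens to 87 mm and grips with 3 to 60 N. Pads are 19 mm wide; open, the fingers measure 117 mm over their backs; the gripper's body (75 mm by 190 mm) begins 51 mm behind the grasp point.
Start: joints at [-54.569, 22.042, 0.453, 0, -68.411, -14.817], TCP at [0.22, -0.585, 0.223] pointing down, gripper open.
Joint ranges: [-179.83, 179.83], [-69.29, 118.12], [-61.27, 80.66], [-181.25, 117.63], [-171.15, -9.14], [-177.46, 177.46]. Speed limits (degrees/s): [159.86, 159.86, 180, 180, 180, 180].

### API

Orientations are given as a 3x3 rotation matrix whose columns are the frame's x, y, z axes.
In Python, from station import * gives the robot as it stands. The module is installed in compiled form; this text tells all that it offers.
- The arm moves only by the tool servo_tool, never from a script. Its argument "deltas" is a list of rows, each an object of numbers: "tx", "ty", "tz": the shift along the tool's x, y, z in mm; "ax", "ay", "az": the turn, a rotation vector about the tool's x, y, z in rad; "claw": the finger opening in mm, from 0 to 87. In form: [{"tx": .., "ty": .., "tz": .., "ax": .., "ay": .., "az": .., "claw": ..}, ...]. A call has 1 to 12 rows; each row is the pose to reach, as a shift and turn from the pose commanded when the call began, along the tool's axes at that moment; what a row does not reach only later rows make up. A row lasts 1/12 s, in which the tool goes at most 41.7 mm and 7.16 degrees, less where a joint would pass 70% of its speed; a pose out of reach is approached as far as the arm can. A call with a gripper value outside its range is refused whole. The fingers move at their own pace and stop on an object; the grip force is fixed at half the most. Time passes only in rows, so rows that repeat a pose let the fingers close. It gives the time, the measured TCP pose, the force, the opening and the grip force at its end, in the units of the state.
- sense(): the state, without advancing time (a new reading comes with each control period).
- capture(name): name is "scene" or "top" or "wrist"; returns the picture (420x560x3 uint8, blue, green, red); there is no depth.
- calibration(name): a dict with "fx", "fy", "cx", "cy" (pixels), "cam_to_world" (4x4, takes a point from camera to world coordinates); the wrist camera has in their place "hand_eye" (4x4, takes a point from camera to tool coordinates, whose origin is the TCP and whose axes are the flange's). Camera axes: x right, y down, z forward; pixel columns grow to the right and rows downward; lengths in m; the calibration is good to about 2 mm. The wrist camera is an equidistant fisheye: a pixel r from the principal point sees the ray r / f radians off the axis. A picture is of the moment at which its call begins: read the wrist's pose just before it. calibration takes no time and is no camera call.
- finish_job(): hands the job in; it is judged then, once.
Trained networks look in the newest picture that a camera, given by its name, has taken for a name from the list of things; names that differ only in an ending like _2 or _b are one class to them, and where a whole thing is asked for, a point or a joint stands for the part that bears it (a point fixed in the world has none). Each returns a list of dicts, best first, with "confidence" (0 to 1); they miss things now and then, are a little off and sometimes report something else, mostly with a low value. They report only what shows in the picture. A call takes as long as a camera call. They do not tell look-alikes from the thing itself.
- recognise(label, camera): "xyz" ([x, y, z] in m, in the coordinates of the camera as it stood for that picture, good to about 4 mm: the middle of the surface that is visible of it).
- trace(label, camera): "mask" (420x560 bool, what is visible of it).
The state is a dict: "time_s": time; "joints": joint angles; "joint_velocities": joint speeds; "effort": joint torques, N m; "tcp_pos": TCP position; "ee_rot": TCP orientation; "wrist_force": force on the tool from outside, world axes, zero at the start; "moment": the same for the moment, N m; "gripper_width": opening from 0.0 (shut) to 1.0 (fully open); "gripper_force": force on a finger pad.
Only numpy, scipy, OpenCV 4.12 (cv2) and the standard library are available. Lean on these libraries where they do the work, as an engineer would, in place of code of your own. Each camera call takes 0.05 s, during which the arm holds its last target. There are 200 camera calls.

### The job

Put the four containers back in their white holders: the larger blue-capped bottle, the small blue-capped tube, the open black box and the upright cream-coloured jar each go into the one recess that matches the shape and size of their foot. Each must stand upright on the floor of its recess, square with it where it is rectangular. Never tip them over on the way, and leave the clear tip box and the yellow rack where they are.

Things in the scene. Friction and masses are not known exactly. Their poses are not given: they have to be found in the camera images.
- bottle: Clear round screw-cap bottle with a dark blue cap, 50 mm in diameter and 98 mm high, standing upright: straight body to about 65 mm height, then the cap, 45 mm in diameter, from 78 to 98 mm. Weighs 0.1 to 0.23 kg. Origin: centre of its underside; z up.
- tube: Small clear round screw-cap tube with a lighter blue cap, standing upright: body 32 mm in diameter to 66 mm height, cap 37 mm in diameter from 66 to 82 mm. Under 0.1 kg. Origin: centre of its underside; z up.
- comb_box: Black rectangular open-topped box with pale combs in it, 85 mm long (its x axis), 34 mm wide (its y axis), walls 46 mm high (50 mm with the combs). About 0.1 kg. Origin: centre of its underside; z up.
- jar: Upright cream-coloured, milky rectangular jar, 96 mm high: body and foot 30 mm (its x axis) by 46 mm (its y axis), the rim from 78 mm up to the top 34 mm by 50 mm. About 0.1 kg. Origin: centre of its underside; z up.
- holder_large_round: Fixed to the worktop. A white plastic plate, 12 mm high, with a recess 8 mm deep whose dark floor lies 4 mm above the worktop (8 mm below the plate's top). Origin: centre of the plate's underside (on the worktop), under the centre of the recess; z up. Plate 80 x 80 mm, round recess 66 mm in diameter.
- holder_small_round: Fixed to the worktop. A white plastic plate, 12 mm high, with a recess 8 mm deep whose dark floor lies 4 mm above the worktop (8 mm below the plate's top). Origin: centre of the plate's underside (on the worktop), under the centre of the recess; z up. Plate 62 x 62 mm, round recess 48 mm in diameter.
- holder_long: Fixed to the worktop. A white plastic plate, 12 mm high, with a recess 8 mm deep whose dark floor lies 4 mm above the worktop (8 mm below the plate's top). Origin: centre of the plate's underside (on the worktop), under the centre of the recess; z up. Plate 115 x 64 mm, long rectangular recess 101 mm (its x axis) by 50 mm (its y axis).
- holder_short: Fixed to the worktop. A white plastic plate, 12 mm high, with a recess 8 mm deep whose dark floor lies 4 mm above the worktop (8 mm below the plate's top). Origin: centre of the plate's underside (on the worktop), under the centre of the recess; z up. Plate 60 x 76 mm, short rectangular recess 46 mm (its x axis) by 62 mm (its y axis).
- tips: Bystander, to be left alone: clear box of pipette tips with a pale green foot, 75 mm (its x axis) x 85 mm (its y axis), 50 mm high, loose on the worktop. Origin: centre of its underside; z up.
- yellow_rack: Bystander, to be left alone: yellow slotted microtube rack, 80 mm (its x axis) x 52 mm (its y axis), 52 mm high, loose on the worktop. Origin: centre of its underside; z up.
Mind the look-alikes: they are no part of the job. Leave any pink look-alike of the jar alone. What is shaped like the holder_large_round but red is not meant.

How it is judged:
By the outcome, as a careful person would: the job done as asked, in the order asked, and still so for the second after the job is handed in, with the robot touching nothing.
It also fails if it takes over 128 s, if anything falls off the work surface, if the arm or the gripper's body presses on something with over 40 N, if the wrist force passes 120 N, or if a joint passes its speed limit or range.

## Working session

There is one attempt and no reset: what is moved stays moved. The work goes in short steps, Python scripts to look and compute and a tool call to move; the robot and the scene stay as the last step left them, time stands still between calls to the robot, and variables do not carry over. Pictures are saved under pics/ and viewed, at most 16 in all, crops included, and the job is handed in when it is done.

Besides the shell and the picture viewer there is one more tool, called after "Request:" in YAML: its name, and indented under it one key for each argument. servo_tool: Moves the arm, as the interface text tells. Its arguments: {"type":"object","properties":{"deltas":{"type":"array","items":{"type":"object","properties":{"tx":{"type":"number"},"ty":{"type":"number"},"tz":{"type":"number"},"ax":{"type":"number"},"ay":{"type":"number"},"az":{"type":"number"},"claw":{"type":"number"}}}}},"required":["deltas"]}

```bash
mkdir -p pics; cat > h.py <<'E'
from station import *
import numpy as np, cv2
def ray(cam,u,v):
    c=calibration(cam); T=np.array(c["cam_to_world"]); d=T[:3,:3]@np.array([(u-c["cx"])/c["fx"],(v-c["cy"])/c["fy"],1]); return T[:3,3],d
def at(cam,u,v,z):
    o,d=ray(cam,u,v); return o+d*(z-o[2])/d[2]
def proj(cam,p):
    c=calibration(cam); T=np.linalg.inv(np.array(c["cam_to_world"])); q=T[:3,:3]@np.array(p)+T[:3,3]; return np.array([c["fx"]*q[0]/q[2]+c["cx"],c["fy"]*q[1]/q[2]+c["cy"]])
def w(cam,x):
    T=np.array(calibration(cam)["cam_to_world"]); return T[:3,:3]@np.array(x)+T[:3,3]
E
python3 - <<'E'
from h import *
np.set_printoptions(precision=3,suppress=True)
for n in("scene","top"):
    cv2.imwrite(f"pics/{n}0.png",capture(n)); print(n,np.array(calibration(n)["cam_to_world"])[:3],calibration(n)["fx"])
s=sense();print(s["time_s"],s["ee_rot"],s["tcp_pos"])
for l in "bottle tube comb_box jar holder_large_round holder_small_round holder_long holder_short tips yellow_rack".split():
    for cam in ("top","scene"):
        print(l,cam,[(round(r["confidence"],2),w(cam,r["xyz"]).round(3),proj(cam,w(cam,r["xyz"])).round()) for r in recognise(l,cam)][:4])
E
```

```text
scene [[-0.842 -0.33   0.428 -0.093]
 [-0.54   0.501 -0.677  0.91 ]
 [ 0.009 -0.8   -0.599  0.887]] 439.9361502742889
top [[ 0.008 -0.994  0.105  0.339]
 [-1.    -0.008 -0.002 -0.039]
 [ 0.003 -0.105 -0.994  1.432]] 422.3305581571745
0.1 [[-0.936 -0.352 -0.001]
 [-0.352  0.936  0.002]
 [ 0.     0.002 -1.   ]] [ 0.22  -0.584  0.222]
bottle top [(0.53, array([0.46 , 0.338, 0.096]), array([166., 219.]))]
bottle scene [(0.88, array([0.454, 0.353, 0.07 ]), array([208., 284.]))]
tube top [(0.5, array([0.457, 0.163, 0.081]), array([221., 220.]))]
tube scene [(0.87, array([0.452, 0.169, 0.058]), array([251., 246.]))]
comb_box top [(0.87, array([0.649, 0.009, 0.03 ]), array([270., 166.])), (0.49, array([ 0.474, -0.002,  0.095]), array([273., 215.]))]
comb_box scene [(0.62, array([0.65 , 0.018, 0.033]), array([228., 203.]))]
jar top [(0.75, array([0.403, 0.067, 0.093]), array([251., 237.])), (0.72, array([ 0.479, -0.002,  0.097]), array([273., 214.])), (0.62, array([ 0.388, -0.026,  0.096]), array([280., 242.]))]
jar scene [(0.93, array([ 0.386, -0.023,  0.069]), array([305., 216.])), (0.91, a
[... 624 characters left out ...]
[313., 201.]))]
holder_long top [(0.81, array([ 0.624, -0.151,  0.003]), array([317., 175.]))]
holder_long scene [(0.61, array([ 0.625, -0.155,  0.011]), array([264., 187.]))]
holder_short top [(0.55, array([ 0.438, -0.359,  0.01 ]), array([379., 229.]))]
holder_short scene [(0.78, array([ 0.59 , -0.323,  0.008]), array([296., 169.]))]
tips top [(0.78, array([0.327, 0.289, 0.047]), array([183., 261.]))]
tips scene [(0.82, array([0.324, 0.309, 0.05 ]), array([261., 300.])), (0.41, array([ 0.624, -0.156,  0.008]), array([264., 187.])), (0.3, array([ 0.59 , -0.324,  0.005]), array([297., 170.]))]
yellow_rack top []
yellow_rack scene [(0.57, array([ 0.327, -0.282,  0.038]), array([357., 190.]))]
```

View pics/top0.png

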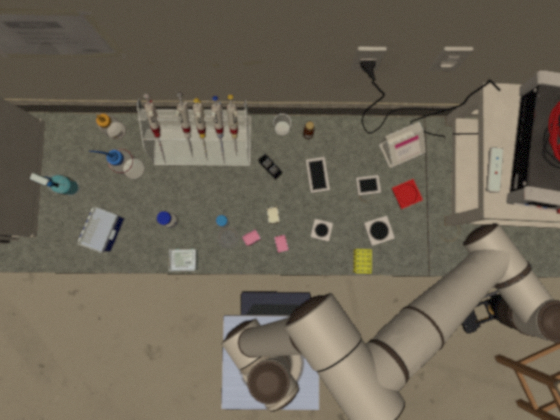

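View pics/scene0.png

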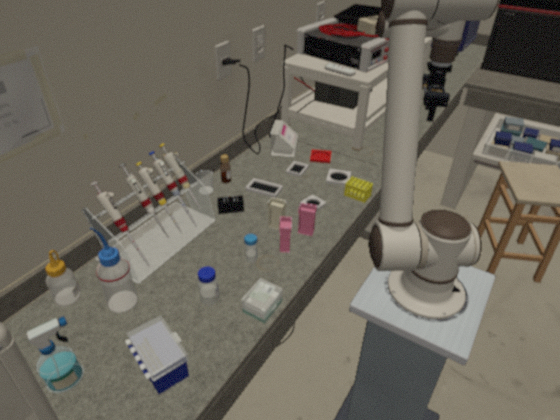

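The top view shows these objects:
- bottle (166,219), tube (221,220), comb box (270,166)
- jar candidates: cream (273,215), pink (251,237) and pink (280,243). I take the cream one, by its colour.
- large round holder candidates: white (379,230) and red (406,193). I take the white one.
- small round holder (322,230), long holder (317,174), short holder (368,185)

I'll confirm these in one enlarged crop and measure from the masks.

```bash
python3 - <<'E'
from h import *
im=capture("top"); cv2.imwrite("pics/top1.png",cv2.resize(im[145:260,220:425],None,fx=3.9,fy=3.9,interpolation=cv2.INTER_CUBIC))
for l,z in dict(bottle=.098,tube=.082,comb_box=.048,jar=.096,holder_large_round=.012,holder_small_round=.012,holder_long=.012,holder_short=.012,tips=.05,yellow_rack=.05).items():
    for r in trace(l,"top")[:4]:
        v,u=np.nonzero(r["mask"]); P=np.array([at("top",a,b,z)[:2]*1000 for a,b in zip(u,v)]).astype(np.float32)
        (c,s,a)=cv2.minAreaRect(P); print(l,round(r["confidence"],2),(u.mean().round(),v.mean().round()),"mean",P.mean(0).round(),"rect",np.round(c),np.round(s),round(a,1))
E
```

```text
tube 0.54 (np.float64(222.0), np.float64(221.0)) mean [455. 161.] rect [454. 160.] [39. 29.] 45.9
comb_box 0.87 (np.float64(269.0), np.float64(166.0)) mean [643.  11.] rect [644.  12.] [93. 39.] 42.3
jar 0.72 (np.float64(251.0), np.float64(238.0)) mean [401.  67.] rect [401.  67.] [35. 47.] 30.3
jar 0.62 (np.float64(281.0), np.float64(243.0)) mean [385. -28.] rect [384. -29.] [51. 34.] 14.7
jar 0.49 (np.float64(272.0), np.float64(215.0)) mean [473.  -2.] rect [473.  -2.] [56. 34.] 8.7
jar 0.36 (np.float64(367.0), np.float64(185.0)) mean [ 572. -305.] rect [ 572. -305.] [55. 73.] 7.2
holder_large_round 0.71 (np.float64(378.0), np.float64(230.0)) mean [ 434. -356.] rect [ 434. -357.] [81. 83.] 18.7
holder_large_round 0.66 (np.float64(406.0), np.float64(194.0)) mean [ 559. -454.] rect [ 558. -453.] [78. 85.] 22.9
holder_small_round 0.57 (np.float64(321.0), np.float64(230.0)) mean [ 433. -164.] rect [ 434. -163.] [61. 60.] 77.5
holder_long 0.64 (np.float64(317.0), np.float64(175.0)) mean [ 623. -150.] rect [ 622. -149.] [116.  64.] 8.5
holder_short 0.71 (np.float64(367.0), np.float64(185.0)) mean [ 587. -321.] rect [ 587. -321.] [65. 82.] 7.7
holder_short 0.65 (np.float64(317.0), np.float64(175.0)) mean [ 623. -149.] rect [ 623. -149.] [116.  65.] 8.8
tips 0.58 (np.float64(183.0), np.float64(260.0)) mean [331. 290.] rect [331. 289.] [68. 92.] 0.5
yellow_rack 0.84 (np.float64(362.0), np.float64(261.0)) mean [ 332. -293.] rect [ 331. -294.] [59. 78.] 89.5
```

View pics/top1.png

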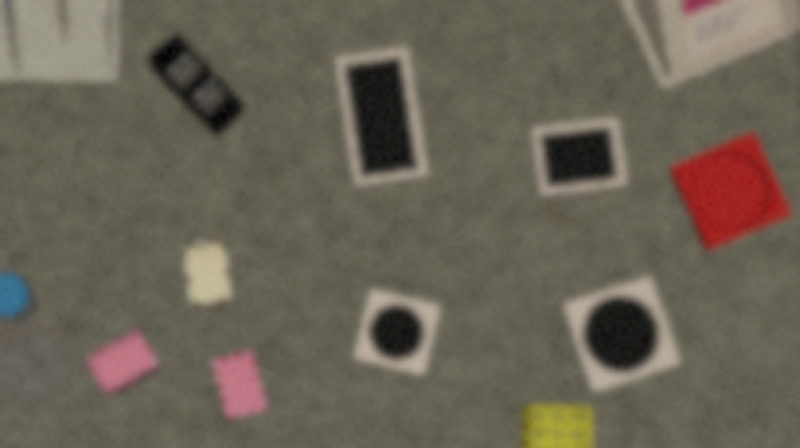

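Request:
servo_tool:
  deltas:
    - {"tx": -20, "ty": 20, "tz": -35, "az": 0.1}
    - {"tx": -60, "ty": 40, "tz": -60, "az": 0.2}
    - {"tx": -90, "ty": 80, "tz": -80, "az": 0.3}
    - {"tx": -130, "ty": 110, "tz": -80, "az": 0.36}
    - {"tx": -160, "ty": 130, "tz": -80, "az": 0.36}
    - {"tx": -160, "ty": 130, "tz": -80, "az": 0.36}
    - {"tx": -160, "ty": 130, "tz": -80, "az": 0.36}

```text
schema error: expected keys tx, ty, tz, ax, ay, az, claw
```

The crop confirms it: the cream jar at crop (207,273) stands apart from the pink pair at (122,362) and (240,383). The white large round holder is at (620,333) and the red one at (730,190). All row keys are required, so I'll include them and set up a helper for the deltas.

```bash
cat >> h.py <<'E'
def go(x,y,z,phi,pos=None,R=None):
    "deltas (mm, rad) from now to a downward TCP pose whose closing axis (tool y) lies at phi deg in world, modulo 180"
    from scipy.spatial.transform import Rotation as Ro
    s=sense(); R=np.array(s["ee_rot"]) if R is None else R; p=np.array(s["tcp_pos"]) if pos is None else pos
    best=None
    for f in (phi,phi+180):
        f=np.radians(f); yv=np.array([np.cos(f),np.sin(f),0]); zv=np.array([0,0,-1.]); T=np.c_[np.cross(yv,zv),yv,zv]
        rv=Ro.from_matrix(R.T@T).as_rotvec()
        if best is None or np.linalg.norm(rv)<np.linalg.norm(best): best=rv
    print("t",(R.T@(np.array([x,y,z])-p)*1000).round(1),"a",best.round(3),"| j6",round(s["joints"][5],1),"time",round(s["time_s"],1))
def wray(u,v,c,p,R):
    H=np.array(c["hand_eye"]); a=np.array([u-c["cx"],v-c["cy"]]); r=np.hypot(*a); th=r/c["fx"]; d=np.r_[a/max(r,1e-9)*np.sin(th),np.cos(th)]
    return R@H[:3,3]+p, R@(H[:3,:3]@d)
def wat(u,v,z,c,p,R):
    o,d=wray(u,v,c,p,R); return o+d*(z-o[2])/d[2]
E
python3 - <<'E'
from h import *
c=calibration("wrist"); print(np.array(c["hand_eye"]).round(3),c["fx"],c["cx"],c["cy"])
go(.45,-.27,.33,90); go(.457,.343,.30,90)
E
```

```text
[[ 0.001 -0.961 -0.276  0.075]
 [ 1.     0.001 -0.     0.   ]
 [ 0.001 -0.276  0.961 -0.163]
 [ 0.     0.     0.     1.   ]] 325.19226210127806 282.01948738485163 206.85614955714132
t [-326.1  213.8 -107.4] a [ 0.   -0.    0.36] | j6 -14.8 time 1.6
t [-548.5  785.1  -77.4] a [ 0.   -0.    0.36] | j6 -14.8 time 1.6
```

Request:
servo_tool:
  deltas:
    - {"tx": -326, "ty": 214, "tz": -107, "ax": 0, "ay": 0, "az": 0.36, "claw": 87}
    - {"tx": -326, "ty": 214, "tz": -107, "ax": 0, "ay": 0, "az": 0.36, "claw": 87}
    - {"tx": -326, "ty": 214, "tz": -107, "ax": 0, "ay": 0, "az": 0.36, "claw": 87}
    - {"tx": -326, "ty": 214, "tz": -107, "ax": 0, "ay": 0, "az": 0.36, "claw": 87}
    - {"tx": -326, "ty": 214, "tz": -107, "ax": 0, "ay": 0, "az": 0.36, "claw": 87}
    - {"tx": -326, "ty": 214, "tz": -107, "ax": 0, "ay": 0, "az": 0.36, "claw": 87}
    - {"tx": -326, "ty": 214, "tz": -107, "ax": 0, "ay": 0, "az": 0.36, "claw": 87}
    - {"tx": -326, "ty": 214, "tz": -107, "ax": 0, "ay": 0, "az": 0.36, "claw": 87}
    - {"tx": -326, "ty": 214, "tz": -107, "ax": 0, "ay": 0, "az": 0.36, "claw": 87}
    - {"tx": -326, "ty": 214, "tz": -107, "ax": 0, "ay": 0, "az": 0.36, "claw": 87}
    - {"tx": -326, "ty": 214, "tz": -107, "ax": 0, "ay": 0, "az": 0.36, "claw": 87}
    - {"tx": -326, "ty": 214, "tz": -107, "ax": 0, "ay": 0, "az": 0.36, "claw": 87}

```text
time_s: 2.65
tcp_pos: [0.4509, -0.2685, 0.3301]
ee_rot: [[-1.0, -0.003, 0.001], [-0.003, 1.0, -0.0], [-0.001, -0.0, -1.0]]
wrist_force: [0.2, -0.9, 0.1]
gripper_width: 0.998
gripper_force: 0.0
```

```bash
cat >> h.py <<'E'
def look(items,name,z0=None):
    s=sense(); p=np.array(s["tcp_pos"]); R=np.array(s["ee_rot"]); im=capture("wrist"); c=calibration("wrist")
    cv2.imwrite(f"pics/{name}.png",im); print(p.round(4),s["time_s"])
    for l,z in items.items():
        for r in trace(l,"wrist")[:4]:
            v,u=np.nonzero(r["mask"])
            if l.startswith("holder"):
                pts=[]
                hull=cv2.convexHull(np.c_[u,v].astype(np.int32))[:,0]
                m=np.zeros(im.shape[:2],np.uint8); cv2.fillConvexPoly(m,hull,1); v,u=np.nonzero(m)
            P=np.array([wat(a,b,z,c,p,R)[:2]*1000 for a,b in zip(u,v)]).astype(np.float32)
            q=cv2.minAreaRect(P); print(l,round(r["confidence"],2),(int(u.mean()),int(v.mean())),"mean",P.mean(0).round(1),"rect",np.round(q[0],1),np.round(q[1]),round(q[2],1))
E
python3 - <<'E'
from h import *
look(dict(holder_large_round=.012,holder_small_round=.012,holder_long=.012,holder_short=.012),"w1")
go(.457,.343,.30,90)
E
```

```text
[ 0.4509 -0.2685  0.3301] 2.65
holder_large_round 0.86 (167, 232) mean [ 559.2 -457.7] rect [ 562.2 -456.4] [82. 88.] 24.6
holder_large_round 0.7 (221, 157) mean [ 437.6 -359.2] rect [ 437.3 -359.5] [84. 87.] 18.3
holder_small_round 0.67 (348, 157) mean [ 436.8 -167.8] rect [ 436.9 -167.3] [66. 65.] 77.0
holder_long 0.63 (345, 254) mean [ 595.6 -162.9] rect [ 598.3 -159.7] [69. 64.] 6.9
holder_short 0.7 (246, 251) mean [ 589.  -325.3] rect [ 589.9 -325.5] [67. 79.] 6.1
t [ -6.8 613.8  29.2] a [ 0.    -0.001 -0.002] | j6 -76.8 time 2.9
```

View pics/w1.png

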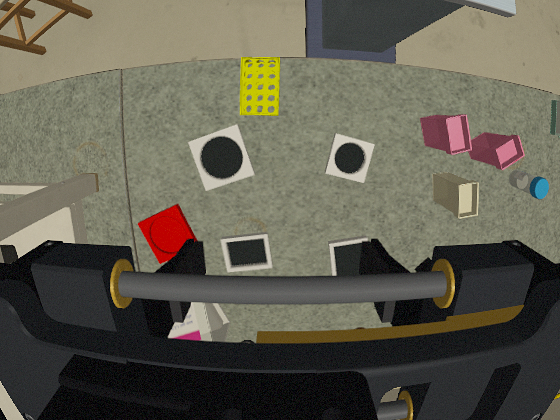

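The wrist view shows the white large round holder at (221,157), the red one at (167,232), the small round holder at (348,157) and the short holder at (246,251). All agree with the top view. Next I go to the bottle.

Request:
servo_tool:
  deltas:
    - {"tx": 0, "ty": 480, "tz": 20, "ax": 0, "ay": 0, "az": 0, "claw": 87}
    - {"tx": 0, "ty": 480, "tz": 20, "ax": 0, "ay": 0, "az": 0, "claw": 87}
    - {"tx": 0, "ty": 480, "tz": 20, "ax": 0, "ay": 0, "az": 0, "claw": 87}
    - {"tx": 0, "ty": 480, "tz": 20, "ax": 0, "ay": 0, "az": 0, "claw": 87}
    - {"tx": 0, "ty": 480, "tz": 20, "ax": 0, "ay": 0, "az": 0, "claw": 87}
    - {"tx": 0, "ty": 480, "tz": 20, "ax": 0, "ay": 0, "az": 0, "claw": 87}
    - {"tx": 0, "ty": 480, "tz": 20, "ax": 0, "ay": 0, "az": 0, "claw": 87}
    - {"tx": 0, "ty": 480, "tz": 20, "ax": 0, "ay": 0, "az": 0, "claw": 87}
    - {"tx": 0, "ty": 480, "tz": 20, "ax": 0, "ay": 0, "az": 0, "claw": 87}
    - {"tx": 0, "ty": 480, "tz": 20, "ax": 0, "ay": 0, "az": 0, "claw": 87}
    - {"tx": 0, "ty": 480, "tz": 20, "ax": 0, "ay": 0, "az": 0, "claw": 87}
    - {"tx": 0, "ty": 480, "tz": 20, "ax": 0, "ay": 0, "az": 0, "claw": 87}

```text
time_s: 3.9
tcp_pos: [0.4499, 0.2126, 0.3089]
ee_rot: [[-1.0, -0.001, -0.0], [-0.001, 1.0, 0.0], [0.0, 0.0, -1.0]]
wrist_force: [0.6, 0.6, -0.6]
gripper_width: 1.001
gripper_force: 0.0
```

```bash
python3 - <<'E'
from h import *
look(dict(bottle=.098,tube=.082,tips=.05),"w2")
c=calibration("wrist");s=sense();H=np.array(c["hand_eye"])
for l in("bottle","tube"):
    for r in recognise(l,"wrist"): print(l,r["confidence"],(np.array(s["ee_rot"])@(H@np.r_[r["xyz"],1])[:3]+s["tcp_pos"]).round(4))
go(.457,.343,.15,90)
E
```

```text
[0.4499 0.2126 0.3089] 3.9
bottle 0.83 (378, 186) mean [455.8 330.4] rect [456.  331.3] [73. 44.] 52.3
tube 0.84 (243, 182) mean [455.1 165.2] rect [455.8 166.4] [35. 47.] 44.0
tips 0.67 (341, 86) mean [333.7 289.6] rect [335.1 290.2] [72. 89.] 0.7
bottle 0.95 [0.4574 0.3314 0.0973]
tube 0.71 [0.4569 0.1631 0.0818]
tube 0.32 [0.3367 0.2848 0.0557]
t [ -6.6 134.3 159.5] a [-0.    -0.    -0.002] | j6 -133.8 time 4.2
```

View pics/w2.png

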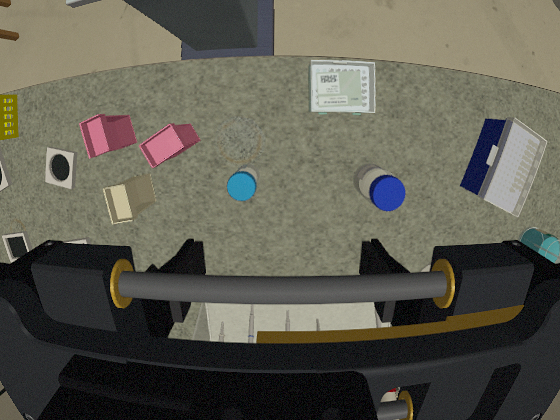

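The blue bottle cap is at about (387,193) and the tube cap at about (241,186). I'll fit the caps by colour.

```bash
cat >> h.py <<'E'
def cap(u0,v0,z,name):
    "centre of the blue blob nearest (u0,v0) in a saved wrist picture, taken at the present pose"
    s=sense(); p=np.array(s["tcp_pos"]); R=np.array(s["ee_rot"]); c=calibration("wrist"); h=cv2.cvtColor(cv2.imread(f"pics/{name}.png"),cv2.COLOR_BGR2HSV)
    m=((abs(h[...,0].astype(int)-112)<22)&(h[...,1]>130)&(h[...,2]>60)).astype(np.uint8); n,L=cv2.connectedComponents(m); v,u=np.nonzero(L==L[v0,u0])
    P=np.array([wat(a,b,z,c,p,R)[:2]*1000 for a,b in zip(u,v)]).astype(np.float32); print("cap",P.mean(0).round(1),cv2.minEnclosingCircle(P),cv2.minAreaRect(P))
E
python3 - <<'E'
from h import *
cap(387,193,.098,"w2"); cap(241,186,.082,"w2")
E
```

```text
cap [463.8 337.7] ((463.2134094238281, 338.15325927734375), 24.070106506347656) ((463.49151611328125, 338.0820007324219), (47.36967086791992, 42.234127044677734), 47.56001281738281)
cap [459.3 158.6] ((459.2545166015625, 158.52041625976562), 18.661121368408203) ((459.9389953613281, 158.2883758544922), (35.08489227294922, 35.44791793823242), 89.41887664794922)
```

Request:
servo_tool:
  deltas:
    - {"tx": -12, "ty": 125, "tz": 0, "ax": 0, "ay": 0, "az": 0, "claw": 87}
    - {"tx": -12, "ty": 125, "tz": 0, "ax": 0, "ay": 0, "az": 0, "claw": 87}
    - {"tx": -12, "ty": 125, "tz": 0, "ax": 0, "ay": 0, "az": 0, "claw": 87}
    - {"tx": -12, "ty": 125, "tz": 0, "ax": 0, "ay": 0, "az": 0, "claw": 87}
    - {"tx": -12, "ty": 125, "tz": 200, "ax": 0, "ay": 0, "az": 0, "claw": 87}
    - {"tx": -12, "ty": 125, "tz": 200, "ax": 0, "ay": 0, "az": 0, "claw": 87}
    - {"tx": -12, "ty": 125, "tz": 200, "ax": 0, "ay": 0, "az": 0, "claw": 87}
    - {"tx": -12, "ty": 125, "tz": 200, "ax": 0, "ay": 0, "az": 0, "claw": 87}
    - {"tx": -12, "ty": 125, "tz": 200, "ax": 0, "ay": 0, "az": 0, "claw": 87}
    - {"tx": -12, "ty": 125, "tz": 200, "ax": 0, "ay": 0, "az": 0, "claw": 87}

```text
time_s: 5.03
tcp_pos: [0.4588, 0.3298, 0.1027]
ee_rot: [[-1.0, 0.004, -0.011], [0.004, 1.0, -0.01], [0.011, -0.01, -1.0]]
wrist_force: [-0.8, -1.7, -0.2]
gripper_width: 0.999
gripper_force: 0.0
```

```bash
python3 - <<'E'
from h import *
look(dict(bottle=.098),"w3")
go(.462,.338,.037,90)
E
```

```text
[0.4588 0.3298 0.1027] 5.0333
bottle 0.86 (303, 235) mean [448.4 341.9] rect [446.4 343.7] [45. 52.] 89.4
t [ 0.8  4.1 72.9] a [-0.002 -0.    -0.001] | j6 -142.2 time 5.1
```

View pics/w3.png

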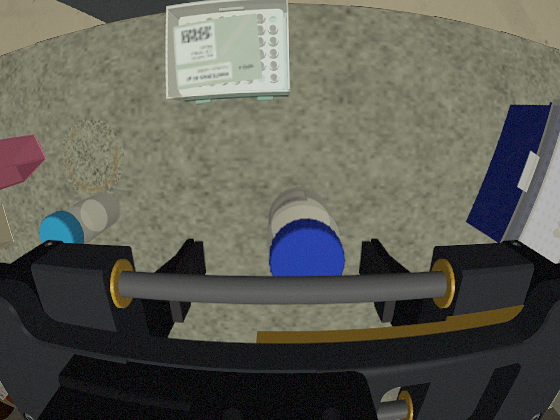

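The cap is at (307,253) between the fingers, but this picture was taken before the arm settled. I'll re-measure now.

```bash
python3 - <<'E'
from h import *
look({}, "w4"); cap(307,255,.098,"w4")
go(.462,.338,.037,90)
E
```

```text
[0.4628 0.334  0.1099] 5.1333
cap [462.2 345.4] ((463.4977111816406, 346.00238037109375), 23.7232666015625) ((461.5112609863281, 345.660400390625), (43.539005279541016, 42.77762222290039), 89.9691390991211)
t [ 1.9  2.5 74.7] a [ 0.002  0.003 -0.001] | j6 -142.2 time 5.2
```

Request:
servo_tool:
  deltas:
    - {"tx": 1, "ty": 8, "tz": 0, "ax": 0, "ay": 0, "az": 0, "claw": 87}
    - {"tx": 1, "ty": 8, "tz": 25, "ax": 0, "ay": 0, "az": 0, "claw": 87}
    - {"tx": 1, "ty": 8, "tz": 50, "ax": 0, "ay": 0, "az": 0, "claw": 87}
    - {"tx": 1, "ty": 8, "tz": 72, "ax": 0, "ay": 0, "az": 0, "claw": 87}
    - {"tx": 1, "ty": 8, "tz": 72, "ax": 0, "ay": 0, "az": 0, "claw": 87}
    - {"tx": 1, "ty": 8, "tz": 72, "ax": 0, "ay": 0, "az": 0, "claw": 87}

```text
time_s: 5.68
tcp_pos: [0.4617, 0.3442, 0.039]
ee_rot: [[-1.0, -0.0, 0.002], [-0.0, 1.0, 0.001], [-0.002, 0.001, -1.0]]
wrist_force: [1.6, -0.6, 0.3]
gripper_width: 1.001
gripper_force: 0.0
```

Request:
servo_tool:
  deltas:
    - {"tx": 0, "ty": 0, "tz": 0, "ax": 0, "ay": 0, "az": 0, "claw": 40}
    - {"tx": 0, "ty": 0, "tz": 0, "ax": 0, "ay": 0, "az": 0, "claw": 40}
    - {"tx": 0, "ty": 0, "tz": 0, "ax": 0, "ay": 0, "az": 0, "claw": 40}
    - {"tx": 0, "ty": 0, "tz": 0, "ax": 0, "ay": 0, "az": 0, "claw": 40}
    - {"tx": 0, "ty": 0, "tz": 0, "ax": 0, "ay": 0, "az": 0, "claw": 40}
    - {"tx": 0, "ty": 0, "tz": 0, "ax": 0, "ay": 0, "az": 0, "claw": 40}
    - {"tx": 0, "ty": 0, "tz": 0, "ax": 0, "ay": 0, "az": 0, "claw": 40}
    - {"tx": 0, "ty": 0, "tz": 0, "ax": 0, "ay": 0, "az": 0, "claw": 40}

```text
time_s: 6.35
tcp_pos: [0.4612, 0.3433, 0.0378]
ee_rot: [[-1.0, 0.0, 0.0], [0.0, 1.0, 0.0], [-0.0, 0.0, -1.0]]
wrist_force: [-1.2, 1.4, 1.1]
gripper_width: 0.559
gripper_force: 30.0
```

Request:
servo_tool:
  deltas:
    - {"tx": 0, "ty": 0, "tz": -30, "ax": 0, "ay": 0, "az": 0, "claw": 40}
    - {"tx": 0, "ty": 0, "tz": -60, "ax": 0, "ay": 0, "az": 0, "claw": 40}
    - {"tx": 0, "ty": 0, "tz": -90, "ax": 0, "ay": 0, "az": 0, "claw": 40}
    - {"tx": 0, "ty": 0, "tz": -120, "ax": 0, "ay": 0, "az": 0, "claw": 40}
    - {"tx": 0, "ty": 0, "tz": -150, "ax": 0, "ay": 0, "az": 0, "claw": 40}
    - {"tx": 2, "ty": -20, "tz": -170, "ax": 0, "ay": 0, "az": 0, "claw": 40}
    - {"tx": 4, "ty": -50, "tz": -180, "ax": 0, "ay": 0, "az": 0, "claw": 40}
    - {"tx": 5, "ty": -85, "tz": -180, "ax": 0, "ay": 0, "az": 0, "claw": 40}
    - {"tx": 6, "ty": -120, "tz": -180, "ax": 0, "ay": 0, "az": 0, "claw": 40}
    - {"tx": 7, "ty": -155, "tz": -180, "ax": 0, "ay": 0, "az": 0, "claw": 40}
    - {"tx": 8, "ty": -190, "tz": -180, "ax": 0, "ay": 0, "az": 0, "claw": 40}
    - {"tx": 9, "ty": -225, "tz": -180, "ax": 0, "ay": 0, "az": 0, "claw": 40}

```text
time_s: 7.35
tcp_pos: [0.4508, 0.1163, 0.2169]
ee_rot: [[-1.0, -0.0, -0.002], [-0.0, 1.0, -0.0], [0.002, -0.0, -1.0]]
wrist_force: [1.1, -0.6, -2.4]
gripper_width: 0.56
gripper_force: 30.0
```

Request:
servo_tool:
  deltas:
    - {"tx": 1, "ty": -35, "tz": 0, "ax": 0, "ay": 0, "az": 0, "claw": 40}
    - {"tx": 2, "ty": -70, "tz": 0, "ax": 0, "ay": 0, "az": 0, "claw": 40}
    - {"tx": 3, "ty": -105, "tz": 0, "ax": 0, "ay": 0, "az": 0, "claw": 40}
    - {"tx": 4, "ty": -140, "tz": 0, "ax": 0, "ay": 0, "az": 0, "claw": 40}
    - {"tx": 5, "ty": -175, "tz": 0, "ax": 0, "ay": 0, "az": 0, "claw": 40}
    - {"tx": 6, "ty": -210, "tz": 0, "ax": 0, "ay": 0, "az": 0, "claw": 40}
    - {"tx": 7, "ty": -245, "tz": 0, "ax": 0, "ay": 0, "az": 0, "claw": 40}
    - {"tx": 8, "ty": -280, "tz": 0, "ax": 0, "ay": 0, "az": 0, "claw": 40}
    - {"tx": 9, "ty": -315, "tz": 0, "ax": 0, "ay": 0, "az": 0, "claw": 40}
    - {"tx": 10, "ty": -350, "tz": 0, "ax": 0, "ay": 0, "az": 0, "claw": 40}
    - {"tx": 12, "ty": -385, "tz": 0, "ax": 0, "ay": 0, "az": 0, "claw": 40}
    - {"tx": 14, "ty": -415, "tz": 0, "ax": 0, "ay": 0, "az": 0, "claw": 40}

```text
time_s: 8.35
tcp_pos: [0.4368, -0.2987, 0.2166]
ee_rot: [[-1.0, 0.001, -0.002], [0.001, 1.0, 0.001], [0.002, 0.001, -1.0]]
wrist_force: [0.4, 0.5, -2.3]
gripper_width: 0.559
gripper_force: 30.0
```

```bash
python3 - <<'E'
from h import *
s=sense();print(s["tcp_pos"],s["gripper_width"],s["gripper_force"])
go(.4375,-.359,.10,90);look(dict(holder_large_round=.012),"w5"); go(.4375,-.359,.10,90)
E
```

```text
[ 0.43683002 -0.29867602  0.21663908] 0.5587193670528919 29.95742256673111
t [ -0.9 -60.4 116.6] a [ 0.001 -0.002 -0.001] | j6 -73.3 time 8.3
[ 0.4368 -0.2987  0.2166] 8.35
holder_large_round 0.68 (176, 253) mean [ 529.  -433.4] rect [ 531.1 -429.1] [57. 22.] 42.0
holder_large_round 0.66 (229, 181) mean [ 436.3 -360. ] rect [ 436.8 -360.4] [81. 83.] 18.2
t [ -1.3 -59.  116.2] a [ 0.    -0.002 -0.005] | j6 -73.4 time 8.4
```

View pics/w5.png

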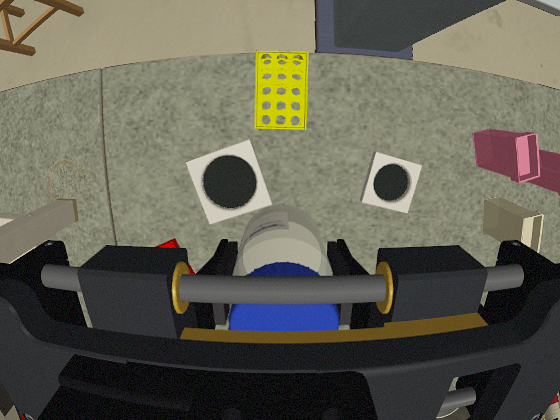

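Request:
servo_tool:
  deltas:
    - {"tx": 0, "ty": -30, "tz": 0, "ax": 0, "ay": 0, "az": 0, "claw": 40}
    - {"tx": 0, "ty": -60, "tz": 0, "ax": 0, "ay": 0, "az": 0, "claw": 40}
    - {"tx": 0, "ty": -60, "tz": 30, "ax": 0, "ay": 0, "az": 0, "claw": 40}
    - {"tx": 0, "ty": -60, "tz": 60, "ax": 0, "ay": 0, "az": 0, "claw": 40}
    - {"tx": 0, "ty": -60, "tz": 90, "ax": 0, "ay": 0, "az": 0, "claw": 40}
    - {"tx": 0, "ty": -60, "tz": 120, "ax": 0, "ay": 0, "az": 0, "claw": 40}
    - {"tx": 0, "ty": -60, "tz": 140, "ax": 0, "ay": 0, "az": 0, "claw": 40}
    - {"tx": 0, "ty": -60, "tz": 155, "ax": 0, "ay": 0, "az": 0, "claw": 40}
    - {"tx": 0, "ty": -60, "tz": 162, "ax": 0, "ay": 0, "az": 0, "claw": 40}
    - {"tx": 0, "ty": -60, "tz": 162, "ax": 0, "ay": 0, "az": 0, "claw": 40}
    - {"tx": 0, "ty": -60, "tz": 162, "ax": 0, "ay": 0, "az": 0, "claw": 40}

```text
time_s: 9.37
tcp_pos: [0.4381, -0.3568, 0.0557]
ee_rot: [[-1.0, -0.0, -0.0], [-0.0, 1.0, -0.0], [0.0, -0.0, -1.0]]
wrist_force: [0.5, -0.9, -1.5]
gripper_width: 0.559
gripper_force: 30.0
```

Request:
servo_tool:
  deltas:
    - {"tx": 1, "ty": -3, "tz": 4, "ax": 0, "ay": 0, "az": 0, "claw": 40}
    - {"tx": 1, "ty": -3, "tz": 9, "ax": 0, "ay": 0, "az": 0, "claw": 40}
    - {"tx": 1, "ty": -3, "tz": 13, "ax": 0, "ay": 0, "az": 0, "claw": 40}
    - {"tx": 1, "ty": -3, "tz": 13, "ax": 0, "ay": 0, "az": 0, "claw": 40}
    - {"tx": 1, "ty": -3, "tz": 13, "ax": 0, "ay": 0, "az": 0, "claw": 40}

```text
time_s: 9.78
tcp_pos: [0.4367, -0.3599, 0.0425]
ee_rot: [[-1.0, 0.0, -0.0], [0.0, 1.0, 0.0], [0.0, 0.0, -1.0]]
wrist_force: [-0.5, 0.2, -2.4]
gripper_width: 0.558
gripper_force: 30.0
```

Request:
servo_tool:
  deltas:
    - {"tx": 0, "ty": 0, "tz": 0, "ax": 0, "ay": 0, "az": 0, "claw": 80}
    - {"tx": 0, "ty": 0, "tz": 0, "ax": 0, "ay": 0, "az": 0, "claw": 80}
    - {"tx": 0, "ty": 0, "tz": 0, "ax": 0, "ay": 0, "az": 0, "claw": 80}
    - {"tx": 0, "ty": 0, "tz": 0, "ax": 0, "ay": 0, "az": 0, "claw": 80}
    - {"tx": 0, "ty": 0, "tz": -30, "ax": 0, "ay": 0, "az": 0, "claw": 80}
    - {"tx": 0, "ty": 0, "tz": -60, "ax": 0, "ay": 0, "az": 0, "claw": 80}
    - {"tx": 0, "ty": 0, "tz": -100, "ax": 0, "ay": 0, "az": 0, "claw": 80}
    - {"tx": 0, "ty": 0, "tz": -140, "ax": 0, "ay": 0, "az": 0, "claw": 80}
    - {"tx": -12, "ty": 40, "tz": -160, "ax": 0, "ay": 0, "az": 0, "claw": 80}
    - {"tx": -15, "ty": 80, "tz": -160, "ax": 0, "ay": 0, "az": 0, "claw": 80}
    - {"tx": -18, "ty": 120, "tz": -160, "ax": 0, "ay": 0, "az": 0, "claw": 80}
    - {"tx": -20, "ty": 160, "tz": -160, "ax": 0, "ay": 0, "az": 0, "claw": 80}

```text
time_s: 10.78
tcp_pos: [0.4571, -0.1985, 0.2035]
ee_rot: [[-1.0, 0.001, 0.002], [0.001, 1.0, -0.0], [-0.002, -0.0, -1.0]]
wrist_force: [1.3, -0.0, 0.1]
gripper_width: 0.913
gripper_force: 0.0
```

```bash
python3 - <<'E'
from h import *
look(dict(bottle=.10,holder_small_round=.012),"w6"); go(.458,.10,.20,90)
E
```

```text
[ 0.4571 -0.1985  0.2035] 10.7833
bottle 0.76 (126, 180) mean [ 433.9 -339.6] rect [ 434.3 -340.7] [45. 85.] 22.2
holder_small_round 0.92 (310, 165) mean [ 435.9 -166.5] rect [ 436.5 -166.8] [64. 63.] 76.4
t [ -2.2 297.5   3.4] a [-0.     0.002  0.005] | j6 -85.1 time 10.9
```

View pics/w6.png

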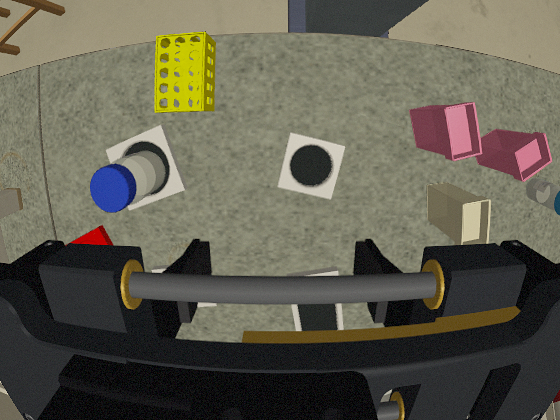

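The bottle stands in its recess at (150,165). The small round holder at (310,165) is at (.4365,-.167). The tube is next.

Request:
servo_tool:
  deltas:
    - {"tx": 0, "ty": 355, "tz": 0, "ax": 0, "ay": 0, "az": 0, "claw": 80}
    - {"tx": 0, "ty": 355, "tz": 0, "ax": 0, "ay": 0, "az": 0, "claw": 80}
    - {"tx": 0, "ty": 355, "tz": 0, "ax": 0, "ay": 0, "az": 0, "claw": 80}
    - {"tx": 0, "ty": 355, "tz": 0, "ax": 0, "ay": 0, "az": 0, "claw": 80}
    - {"tx": 0, "ty": 355, "tz": 0, "ax": 0, "ay": 0, "az": 0, "claw": 80}
    - {"tx": 0, "ty": 355, "tz": 0, "ax": 0, "ay": 0, "az": 0, "claw": 80}
    - {"tx": 0, "ty": 355, "tz": 0, "ax": 0, "ay": 0, "az": 0, "claw": 80}
    - {"tx": 0, "ty": 355, "tz": 0, "ax": 0, "ay": 0, "az": 0, "claw": 80}
    - {"tx": 0, "ty": 355, "tz": 40, "ax": 0, "ay": 0, "az": 0, "claw": 80}
    - {"tx": 0, "ty": 355, "tz": 70, "ax": 0, "ay": 0, "az": 0, "claw": 80}
    - {"tx": 0, "ty": 355, "tz": 70, "ax": 0, "ay": 0, "az": 0, "claw": 80}
    - {"tx": 0, "ty": 355, "tz": 70, "ax": 0, "ay": 0, "az": 0, "claw": 80}

```text
time_s: 11.93
tcp_pos: [0.4567, 0.1539, 0.1317]
ee_rot: [[-1.0, 0.001, -0.003], [0.001, 1.0, -0.003], [0.003, -0.003, -1.0]]
wrist_force: [0.0, -0.4, 1.5]
gripper_width: 0.918
gripper_force: 0.0
```

```bash
python3 - <<'E'
from h import *
look({}, "w7"); look({},"w7"); u,v=[int(x) for x in (282,235)]
h=cv2.cvtColor(cv2.imread("pics/w7.png"),cv2.COLOR_BGR2HSV); m=((abs(h[...,0].astype(int)-100)<20)&(h[...,1]>130)&(h[...,2]>60)).astype(np.uint8)
n,L,S,C=cv2.connectedComponentsWithStats(m); print([(S[i,4],C[i].round()) for i in range(1,n) if S[i,4]>150])
try: cap(u,v,.082,"w7")
except Exception as e: print(e)
go(.459,.160,.025,90)
E
```

```text
[0.4567 0.1539 0.1317] 11.9333
[0.4579 0.1544 0.1334] 11.9833
[(np.int32(2059), array([292., 226.]))]
cap [459.  162.3] ((459.19976806640625, 162.3711395263672), 19.2573299407959) ((459.0350036621094, 162.16458129882812), (38.16838455200195, 35.113399505615234), 1.9389700889587402)
t [ -0.2   5.2 109.2] a [ 0.001  0.003 -0.001] | j6 -128.1 time 12.0
```

Request:
servo_tool:
  deltas:
    - {"tx": 0, "ty": 7, "tz": 0, "ax": 0, "ay": 0, "az": 0, "claw": 80}
    - {"tx": 0, "ty": 7, "tz": 25, "ax": 0, "ay": 0, "az": 0, "claw": 80}
    - {"tx": 0, "ty": 7, "tz": 55, "ax": 0, "ay": 0, "az": 0, "claw": 80}
    - {"tx": 0, "ty": 7, "tz": 85, "ax": 0, "ay": 0, "az": 0, "claw": 80}
    - {"tx": 0, "ty": 7, "tz": 108, "ax": 0, "ay": 0, "az": 0, "claw": 80}
    - {"tx": 0, "ty": 7, "tz": 108, "ax": 0, "ay": 0, "az": 0, "claw": 80}
    - {"tx": 0, "ty": 7, "tz": 108, "ax": 0, "ay": 0, "az": 0, "claw": 80}

```text
time_s: 12.62
tcp_pos: [0.4577, 0.1622, 0.0253]
ee_rot: [[-1.0, 0.0, 0.001], [0.0, 1.0, -0.0], [-0.001, -0.0, -1.0]]
wrist_force: [0.1, 0.1, 0.1]
gripper_width: 0.92
gripper_force: 0.0
```

Request:
servo_tool:
  deltas:
    - {"tx": 0, "ty": 0, "tz": 0, "ax": 0, "ay": 0, "az": 0, "claw": 24}
    - {"tx": 0, "ty": 0, "tz": 0, "ax": 0, "ay": 0, "az": 0, "claw": 24}
    - {"tx": 0, "ty": 0, "tz": 0, "ax": 0, "ay": 0, "az": 0, "claw": 24}
    - {"tx": 0, "ty": 0, "tz": 0, "ax": 0, "ay": 0, "az": 0, "claw": 24}
    - {"tx": 0, "ty": 0, "tz": 0, "ax": 0, "ay": 0, "az": 0, "claw": 24}
    - {"tx": 0, "ty": 0, "tz": 0, "ax": 0, "ay": 0, "az": 0, "claw": 24}
    - {"tx": 0, "ty": 0, "tz": 0, "ax": 0, "ay": 0, "az": 0, "claw": 24}
    - {"tx": 0, "ty": 0, "tz": 0, "ax": 0, "ay": 0, "az": 0, "claw": 24}
    - {"tx": 0, "ty": 0, "tz": 0, "ax": 0, "ay": 0, "az": 0, "claw": 24}

```text
time_s: 13.37
tcp_pos: [0.457, 0.1622, 0.0246]
ee_rot: [[-1.0, 0.0, 0.0], [0.0, 1.0, 0.0], [-0.0, 0.0, -1.0]]
wrist_force: [0.5, -0.4, 0.7]
gripper_width: 0.412
gripper_force: 30.0
```

A width of 37 mm means the pad tops caught the cap. I'll open, rise 28 mm and grip the cap squarely.

Request:
servo_tool:
  deltas:
    - {"tx": 0, "ty": 0, "tz": 0, "ax": 0, "ay": 0, "az": 0, "claw": 60}
    - {"tx": 0, "ty": 0, "tz": 0, "ax": 0, "ay": 0, "az": 0, "claw": 60}
    - {"tx": 0, "ty": 0, "tz": 0, "ax": 0, "ay": 0, "az": 0, "claw": 60}
    - {"tx": 0, "ty": 0, "tz": -15, "ax": 0, "ay": 0, "az": 0, "claw": 60}
    - {"tx": -1, "ty": 0, "tz": -30, "ax": 0, "ay": 0, "az": 0, "claw": 60}
    - {"tx": -1, "ty": 0, "tz": -30, "ax": 0, "ay": 0, "az": 0, "claw": 60}
    - {"tx": -1, "ty": 0, "tz": -30, "ax": 0, "ay": 0, "az": 0, "claw": 24}
    - {"tx": -1, "ty": 0, "tz": -30, "ax": 0, "ay": 0, "az": 0, "claw": 24}
    - {"tx": -1, "ty": 0, "tz": -30, "ax": 0, "ay": 0, "az": 0, "claw": 24}
    - {"tx": -1, "ty": 0, "tz": -30, "ax": 0, "ay": 0, "az": 0, "claw": 24}
    - {"tx": -1, "ty": 0, "tz": -30, "ax": 0, "ay": 0, "az": 0, "claw": 24}
    - {"tx": -1, "ty": 0, "tz": -30, "ax": 0, "ay": 0, "az": 0, "claw": 24}

```text
time_s: 14.37
tcp_pos: [0.4577, 0.1619, 0.0541]
ee_rot: [[-1.0, 0.0, -0.001], [0.0, 1.0, -0.001], [0.001, -0.001, -1.0]]
wrist_force: [-1.0, -0.0, 0.6]
gripper_width: 0.414
gripper_force: 30.0
```

Request:
servo_tool:
  deltas:
    - {"tx": 0, "ty": 0, "tz": -25, "ax": 0, "ay": 0, "az": 0, "claw": 24}
    - {"tx": 0, "ty": 0, "tz": -55, "ax": 0, "ay": 0, "az": 0, "claw": 24}
    - {"tx": 0, "ty": 0, "tz": -85, "ax": 0, "ay": 0, "az": 0, "claw": 24}
    - {"tx": 0, "ty": 0, "tz": -115, "ax": 0, "ay": 0, "az": 0, "claw": 24}
    - {"tx": 1, "ty": -15, "tz": -140, "ax": 0, "ay": 0, "az": 0, "claw": 24}
    - {"tx": 3, "ty": -45, "tz": -150, "ax": 0, "ay": 0, "az": 0, "claw": 24}
    - {"tx": 6, "ty": -80, "tz": -150, "ax": 0, "ay": 0, "az": 0, "claw": 24}
    - {"tx": 9, "ty": -115, "tz": -150, "ax": 0, "ay": 0, "az": 0, "claw": 24}
    - {"tx": 12, "ty": -150, "tz": -150, "ax": 0, "ay": 0, "az": 0, "claw": 24}
    - {"tx": 15, "ty": -185, "tz": -150, "ax": 0, "ay": 0, "az": 0, "claw": 24}
    - {"tx": 18, "ty": -220, "tz": -150, "ax": 0, "ay": 0, "az": 0, "claw": 24}
    - {"tx": 21, "ty": -255, "tz": -150, "ax": 0, "ay": 0, "az": 0, "claw": 24}

```text
time_s: 15.37
tcp_pos: [0.4361, -0.0944, 0.2045]
ee_rot: [[-1.0, -0.0, -0.0], [-0.0, 1.0, 0.0], [0.0, 0.0, -1.0]]
wrist_force: [0.2, -0.5, -0.5]
gripper_width: 0.416
gripper_force: 30.0
```

Request:
servo_tool:
  deltas:
    - {"tx": 0, "ty": -35, "tz": 0, "ax": 0, "ay": 0, "az": 0, "claw": 24}
    - {"tx": 0, "ty": -60, "tz": 0, "ax": 0, "ay": 0, "az": 0, "claw": 24}
    - {"tx": 0, "ty": -74, "tz": 0, "ax": 0, "ay": 0, "az": 0, "claw": 24}
    - {"tx": 0, "ty": -74, "tz": 20, "ax": 0, "ay": 0, "az": 0, "claw": 24}
    - {"tx": 0, "ty": -74, "tz": 50, "ax": 0, "ay": 0, "az": 0, "claw": 24}
    - {"tx": 0, "ty": -74, "tz": 80, "ax": 0, "ay": 0, "az": 0, "claw": 24}
    - {"tx": 0, "ty": -74, "tz": 110, "ax": 0, "ay": 0, "az": 0, "claw": 24}
    - {"tx": 0, "ty": -74, "tz": 125, "ax": 0, "ay": 0, "az": 0, "claw": 24}
    - {"tx": 0, "ty": -74, "tz": 130, "ax": 0, "ay": 0, "az": 0, "claw": 24}
    - {"tx": 0, "ty": -74, "tz": 130, "ax": 0, "ay": 0, "az": 0, "claw": 24}
    - {"tx": 0, "ty": -74, "tz": 130, "ax": 0, "ay": 0, "az": 0, "claw": 24}

```text
time_s: 16.28
tcp_pos: [0.4376, -0.167, 0.0751]
ee_rot: [[-1.0, -0.0, 0.001], [-0.0, 1.0, -0.0], [-0.001, -0.0, -1.0]]
wrist_force: [0.3, -0.2, -0.5]
gripper_width: 0.411
gripper_force: 30.0
```

```bash
python3 - <<'E'
from h import *
look(dict(holder_small_round=.012),"w8"); go(.4365,-.167,.059,90); print(sense()["gripper_width"])
E
```

```text
[ 0.4376 -0.167   0.0751] 16.2833
holder_small_round 0.83 (283, 214) mean [ 432.9 -165.9] rect [ 435.3 -166.1] [63. 64.] 76.9
t [ 1.6 -0.1 16.9] a [-0.     0.003  0.   ] | j6 -89.1 time 16.4
0.4103777317765227
```

View pics/w8.png

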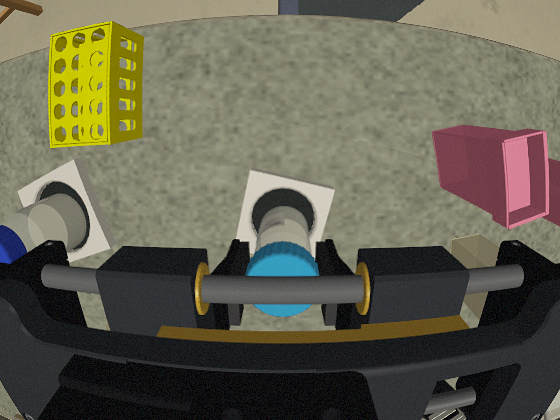

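The tube is centred over the small round recess at (285,215).

Request:
servo_tool:
  deltas:
    - {"tx": 1, "ty": 0, "tz": 6, "ax": 0, "ay": 0, "az": 0, "claw": 24}
    - {"tx": 1, "ty": 0, "tz": 12, "ax": 0, "ay": 0, "az": 0, "claw": 24}
    - {"tx": 1, "ty": 0, "tz": 17, "ax": 0, "ay": 0, "az": 0, "claw": 24}
    - {"tx": 1, "ty": 0, "tz": 17, "ax": 0, "ay": 0, "az": 0, "claw": 24}
    - {"tx": 1, "ty": 0, "tz": 17, "ax": 0, "ay": 0, "az": 0, "claw": 24}
    - {"tx": 1, "ty": 0, "tz": 17, "ax": 0, "ay": 0, "az": 0, "claw": 70}
    - {"tx": 1, "ty": 0, "tz": 17, "ax": 0, "ay": 0, "az": 0, "claw": 70}
    - {"tx": 1, "ty": 0, "tz": 17, "ax": 0, "ay": 0, "az": 0, "claw": 70}
    - {"tx": 1, "ty": 0, "tz": 17, "ax": 0, "ay": 0, "az": 0, "claw": 70}
    - {"tx": 1, "ty": 0, "tz": -15, "ax": 0, "ay": 0, "az": 0, "claw": 70}
    - {"tx": 1, "ty": 0, "tz": -55, "ax": 0, "ay": 0, "az": 0, "claw": 70}
    - {"tx": 1, "ty": 0, "tz": -95, "ax": 0, "ay": 0, "az": 0, "claw": 70}

```text
time_s: 17.38
tcp_pos: [0.4348, -0.1668, 0.1701]
ee_rot: [[-1.0, 0.0, -0.003], [0.0, 1.0, 0.0], [0.003, 0.0, -1.0]]
wrist_force: [1.6, -0.1, -0.5]
gripper_width: 0.783
gripper_force: 0.0
```

Request:
servo_tool:
  deltas:
    - {"tx": -20, "ty": 0, "tz": -30, "ax": 0, "ay": 0, "az": 0, "claw": 70}
    - {"tx": -190, "ty": 165, "tz": -30, "ax": 0, "ay": 0, "az": -0.1, "claw": 70}
    - {"tx": -190, "ty": 165, "tz": -30, "ax": 0, "ay": 0, "az": -0.2, "claw": 70}
    - {"tx": -190, "ty": 165, "tz": -30, "ax": 0, "ay": 0, "az": -0.3, "claw": 70}
    - {"tx": -190, "ty": 165, "tz": -30, "ax": 0, "ay": 0, "az": -0.42, "claw": 70}
    - {"tx": -190, "ty": 165, "tz": -30, "ax": 0, "ay": 0, "az": -0.54, "claw": 70}
    - {"tx": -190, "ty": 165, "tz": -30, "ax": 0, "ay": 0, "az": -0.66, "claw": 70}
    - {"tx": -190, "ty": 165, "tz": -30, "ax": 0, "ay": 0, "az": -0.74, "claw": 70}
    - {"tx": -190, "ty": 165, "tz": -30, "ax": 0, "ay": 0, "az": -0.74, "claw": 70}
    - {"tx": -190, "ty": 165, "tz": -30, "ax": 0, "ay": 0, "az": -0.74, "claw": 70}

```text
time_s: 18.22
tcp_pos: [0.6254, -0.0018, 0.1988]
ee_rot: [[-0.74, -0.673, -0.002], [-0.673, 0.74, -0.0], [0.001, 0.001, -1.0]]
wrist_force: [-0.5, -0.1, -0.5]
gripper_width: 0.805
gripper_force: 0.0
```

```bash
python3 - <<'E'
from h import *
look({},"w9"); look(dict(comb_box=.046,holder_long=.012),"w9"); go(.646,.011,.022,132.3)
for r in trace("comb_box","top")[:2]: pass
E
```

```text
[ 0.6254 -0.0018  0.1988] 18.2167
[ 0.6253 -0.0023  0.1992] 18.2667
comb_box 0.82 (274, 212) mean [646.3   6.4] rect [647.3   7.6] [91. 34.] 43.4
holder_long 0.98 (181, 96) mean [ 625.2 -151. ] rect [ 626.5 -151.6] [117.  70.] 9.4
t [-24.5  -3.7 177.9] a [-0.     0.    -0.001] | j6 -62.3 time 18.4
```

View pics/w9.png

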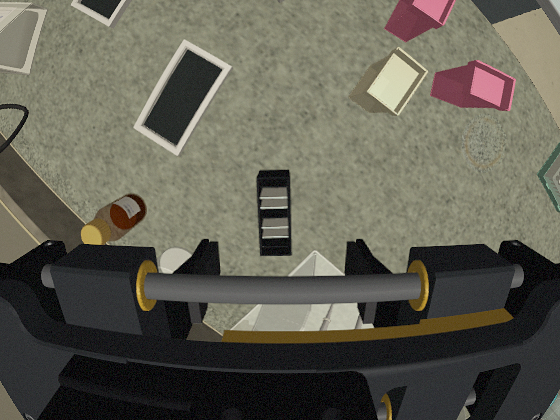

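The box is squarely aligned with the fingers at (274,212). Now I grasp it.

Request:
servo_tool:
  deltas:
    - {"tx": -23, "ty": -7, "tz": 0, "ax": 0, "ay": 0, "az": -0.01, "claw": 70}
    - {"tx": -23, "ty": -7, "tz": 40, "ax": 0, "ay": 0, "az": -0.01, "claw": 70}
    - {"tx": -23, "ty": -7, "tz": 80, "ax": 0, "ay": 0, "az": -0.01, "claw": 70}
    - {"tx": -23, "ty": -7, "tz": 115, "ax": 0, "ay": 0, "az": -0.01, "claw": 70}
    - {"tx": -23, "ty": -7, "tz": 145, "ax": 0, "ay": 0, "az": -0.01, "claw": 70}
    - {"tx": -23, "ty": -7, "tz": 165, "ax": 0, "ay": 0, "az": -0.01, "claw": 70}
    - {"tx": -23, "ty": -7, "tz": 177, "ax": 0, "ay": 0, "az": -0.01, "claw": 70}
    - {"tx": -23, "ty": -7, "tz": 177, "ax": 0, "ay": 0, "az": -0.01, "claw": 70}
    - {"tx": -23, "ty": -7, "tz": 177, "ax": 0, "ay": 0, "az": -0.01, "claw": 70}

```text
time_s: 19.22
tcp_pos: [0.648, 0.0081, 0.0231]
ee_rot: [[-0.732, -0.681, 0.001], [-0.681, 0.732, -0.0], [-0.0, -0.001, -1.0]]
wrist_force: [0.4, 0.6, 0.3]
gripper_width: 0.806
gripper_force: 0.0
```

Request:
servo_tool:
  deltas:
    - {"tx": 0, "ty": 0, "tz": 0, "ax": 0, "ay": 0, "az": 0, "claw": 24}
    - {"tx": 0, "ty": 0, "tz": 0, "ax": 0, "ay": 0, "az": 0, "claw": 24}
    - {"tx": 0, "ty": 0, "tz": 0, "ax": 0, "ay": 0, "az": 0, "claw": 24}
    - {"tx": 0, "ty": 0, "tz": 0, "ax": 0, "ay": 0, "az": 0, "claw": 24}
    - {"tx": 0, "ty": 0, "tz": 0, "ax": 0, "ay": 0, "az": 0, "claw": 24}
    - {"tx": 0, "ty": 0, "tz": 0, "ax": 0, "ay": 0, "az": 0, "claw": 24}
    - {"tx": 0, "ty": 0, "tz": 0, "ax": 0, "ay": 0, "az": 0, "claw": 24}
    - {"tx": 0, "ty": 0, "tz": 0, "ax": 0, "ay": 0, "az": 0, "claw": 24}
    - {"tx": 0, "ty": 0, "tz": 0, "ax": 0, "ay": 0, "az": 0, "claw": 24}

```text
time_s: 19.97
tcp_pos: [0.6477, 0.0085, 0.0228]
ee_rot: [[-0.732, -0.682, 0.0], [-0.682, 0.732, -0.0], [-0.0, -0.0, -1.0]]
wrist_force: [-0.3, 1.1, 2.6]
gripper_width: 0.387
gripper_force: 30.0
```

```bash
python3 - <<'E'
from h import *
look(dict(comb_box=.046),"w10"); go(.6235,-.151,.12,98.7)
E
```

```text
[0.6477 0.0085 0.0228] 19.9667
comb_box 0.58 (282, 244) mean [636.1  -2. ] rect [641.9   3.5] [81. 34.] 43.0
t [ 126.4 -100.2  -97.1] a [-0.     0.     0.598] | j6 -62.1 time 20.1
```

Request:
servo_tool:
  deltas:
    - {"tx": 0, "ty": 0, "tz": -20, "ax": 0, "ay": 0, "az": 0, "claw": 24}
    - {"tx": 0, "ty": 0, "tz": -45, "ax": 0, "ay": 0, "az": 0, "claw": 24}
    - {"tx": 0, "ty": 0, "tz": -75, "ax": 0, "ay": 0, "az": 0, "claw": 24}
    - {"tx": 10, "ty": -8, "tz": -97, "ax": 0, "ay": 0, "az": 0.05, "claw": 24}
    - {"tx": 28, "ty": -22, "tz": -97, "ax": 0, "ay": 0, "az": 0.12, "claw": 24}
    - {"tx": 48, "ty": -38, "tz": -97, "ax": 0, "ay": 0, "az": 0.2, "claw": 24}
    - {"tx": 68, "ty": -54, "tz": -97, "ax": 0, "ay": 0, "az": 0.3, "claw": 24}
    - {"tx": 88, "ty": -70, "tz": -97, "ax": 0, "ay": 0, "az": 0.4, "claw": 24}
    - {"tx": 106, "ty": -84, "tz": -97, "ax": 0, "ay": 0, "az": 0.5, "claw": 24}
    - {"tx": 120, "ty": -95, "tz": -97, "ax": 0, "ay": 0, "az": 0.57, "claw": 24}
    - {"tx": 126, "ty": -100, "tz": -97, "ax": 0, "ay": 0, "az": 0.6, "claw": 24}
    - {"tx": 126, "ty": -100, "tz": -97, "ax": 0, "ay": 0, "az": 0.6, "claw": 24}

```text
time_s: 21.07
tcp_pos: [0.623, -0.1521, 0.119]
ee_rot: [[-0.989, -0.147, -0.001], [-0.147, 0.989, 0.0], [0.001, 0.0, -1.0]]
wrist_force: [0.2, -0.6, -0.1]
gripper_width: 0.387
gripper_force: 30.0
```

```bash
python3 - <<'E'
from h import *
look({},"w11");look(dict(holder_long=.012,holder_short=.012,comb_box=.135),"w11"); go(.6235,-.151,.027,98.7);print(sense()["gripper_width"])
E
```

```text
[ 0.623  -0.1521  0.119 ] 21.0667
[ 0.6233 -0.151   0.1191] 21.1167
holder_long 0.67 (276, 169) mean [ 594.  -159.9] rect [ 598.9 -156.9] [61. 64.] 8.7
t [ 0.6 -1.5 92.5] a [ 0. -0.  0.] | j6 -82.2 time 21.3
0.39046928913537393
```

View pics/w11.png

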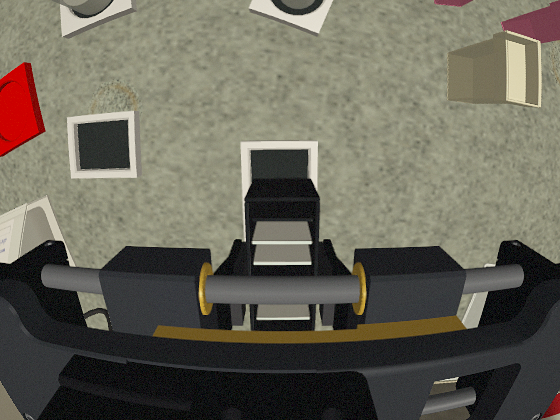

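```bash
python3 - <<'E'
from h import *
s=sense();p=np.array([.6233,-.151,.1191]);R=np.array(s["ee_rot"]);c=calibration("wrist")
for n,u,v,z in (("cornL",242,143,.012),("cornR",318,143,.012),("boxfrontL",247,196,.143),("boxfrontR",319,196,.143),("shortTL",67,119,.012),("shortTR",135,111,.012),("shortBL",72,178,.012),("shortBR",136,177,.012)): print(n,wat(u,v,z,c,p,R).round(4))
m=.5*(wat(242,143,.012,c,p,R)+wat(318,143,.012,c,p,R)); a=np.radians(8.7);print("centre",m+.0575*np.array([np.cos(a),np.sin(a),0]))
b=.5*(wat(247,196,.143,c,p,R)+wat(319,196,.143,c,p,R));print("box centre",b+.0425*np.array([np.cos(a),np.sin(a),0]), s["tcp_pos"])
E
```

```text
cornL [ 0.5757 -0.1916  0.012 ]
cornR [ 0.5661 -0.1292  0.012 ]
boxfrontL [ 0.5855 -0.1721  0.143 ]
boxfrontR [ 0.5807 -0.1406  0.143 ]
shortTL [ 0.57   -0.3673  0.012 ]
shortTR [ 0.5585 -0.291   0.012 ]
shortBL [ 0.6275 -0.3586  0.012 ]
shortBR [ 0.6176 -0.2851  0.012 ]
centre [ 0.62776378 -0.15172218  0.012     ]
box centre [ 0.62510774 -0.14992596  0.143     ] [ 0.62382676 -0.14945943  0.11946719]
```

Request:
servo_tool:
  deltas:
    - {"tx": -2, "ty": -2, "tz": 20, "ax": 0, "ay": 0, "az": 0, "claw": 24}
    - {"tx": -2, "ty": -2, "tz": 45, "ax": 0, "ay": 0, "az": 0, "claw": 24}
    - {"tx": -2, "ty": -2, "tz": 65, "ax": 0, "ay": 0, "az": 0, "claw": 24}
    - {"tx": -2, "ty": -2, "tz": 75, "ax": 0, "ay": 0, "az": 0, "claw": 24}
    - {"tx": -2, "ty": -2, "tz": 75, "ax": 0, "ay": 0, "az": 0, "claw": 24}
    - {"tx": -2, "ty": -2, "tz": 84, "ax": 0, "ay": 0, "az": 0, "claw": 24}
    - {"tx": -2, "ty": -2, "tz": 92, "ax": 0, "ay": 0, "az": 0, "claw": 24}
    - {"tx": -2, "ty": -2, "tz": 92, "ax": 0, "ay": 0, "az": 0, "claw": 24}
    - {"tx": -2, "ty": -2, "tz": 92, "ax": 0, "ay": 0, "az": 0, "claw": 24}

```text
time_s: 22.07
tcp_pos: [0.6261, -0.1523, 0.0279]
ee_rot: [[-0.989, -0.149, 0.001], [-0.149, 0.989, -0.0], [-0.001, -0.0, -1.0]]
wrist_force: [-0.0, -0.5, 0.3]
gripper_width: 0.392
gripper_force: 30.0
```

Request:
servo_tool:
  deltas:
    - {"tx": 0, "ty": 0, "tz": 0, "ax": 0, "ay": 0, "az": 0, "claw": 60}
    - {"tx": 0, "ty": 0, "tz": 0, "ax": 0, "ay": 0, "az": 0, "claw": 60}
    - {"tx": 0, "ty": 0, "tz": 0, "ax": 0, "ay": 0, "az": 0, "claw": 60}
    - {"tx": 0, "ty": 0, "tz": -10, "ax": 0, "ay": 0, "az": 0, "claw": 60}
    - {"tx": 0, "ty": 0, "tz": -30, "ax": 0, "ay": 0, "az": 0, "claw": 60}
    - {"tx": 0, "ty": 0, "tz": -65, "ax": 0, "ay": 0, "az": 0, "claw": 60}
    - {"tx": 0, "ty": 0, "tz": -105, "ax": 0, "ay": 0, "az": 0, "claw": 60}
    - {"tx": 0, "ty": 0, "tz": -145, "ax": 0, "ay": 0, "az": 0, "claw": 60}
    - {"tx": 0, "ty": 0, "tz": -175, "ax": 0, "ay": 0, "az": 0, "claw": 60}
    - {"tx": 40, "ty": 20, "tz": -175, "ax": 0, "ay": 0, "az": 0, "claw": 60}
    - {"tx": 60, "ty": 50, "tz": -175, "ax": 0, "ay": 0, "az": 0, "claw": 60}
    - {"tx": 60, "ty": 50, "tz": -175, "ax": 0, "ay": 0, "az": 0, "claw": 60}

```text
time_s: 23.07
tcp_pos: [0.5536, -0.1096, 0.2039]
ee_rot: [[-0.989, -0.15, -0.002], [-0.15, 0.989, 0.002], [0.002, 0.002, -1.0]]
wrist_force: [-0.5, 0.0, -0.9]
gripper_width: 0.69
gripper_force: 0.0
```

```bash
python3 - <<'E'
from h import *
look({},"w12");look(dict(holder_long=.012,holder_short=.012,comb_box=.052,jar=.096),"w12"); go(.474,-.002,.20,98.7)
E
```

```text
[ 0.5536 -0.1096  0.2039] 23.0667
[ 0.5564 -0.1106  0.2043] 23.1167
holder_long 0.79 (240, 223) mean [ 611. -151.] rect [ 621.2 -152.8] [113.  66.] 9.1
holder_short 0.65 (109, 187) mean [ 591.  -321.9] rect [ 592.2 -323.7] [64. 84.] 6.2
holder_short 0.54 (141, 5) mean [ 367.5 -304.5] rect [ 368.2 -310.9] [82. 18.] 87.9
comb_box 0.59 (237, 235) mean [ 609.9 -149.6] rect [ 614.7 -150.9] [83. 39.] 9.4
jar 0.85 (404, 135) mean [479.4 -14.5] rect [480.2 -15. ] [52. 60.] 8.4
jar 0.77 (391, 37) mean [395.9 -40.3] rect [394.7 -41.2] [60. 58.] 15.9
jar 0.61 (471, 82) mean [414.1  45.6] rect [415.6  46.3] [35. 95.] 28.9
jar 0.38 (109, 187) mean [ 565.  -274.1] rect [ 565.3 -275.4] [48. 63.] 8.0
t [ 68.5 121.7   2.6] a [-0.     0.001 -0.002] | j6 -86.4 time 23.4
```

View pics/w12.png

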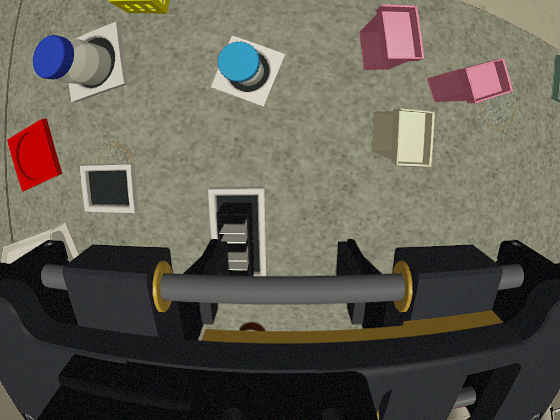

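The box sits in the long recess. Now I move above the jar.

Request:
servo_tool:
  deltas:
    - {"tx": 68, "ty": 122, "tz": 0, "ax": 0, "ay": 0, "az": 0, "claw": 70}
    - {"tx": 68, "ty": 122, "tz": 0, "ax": 0, "ay": 0, "az": 0, "claw": 70}
    - {"tx": 68, "ty": 122, "tz": 0, "ax": 0, "ay": 0, "az": 0, "claw": 70}
    - {"tx": 68, "ty": 122, "tz": 0, "ax": 0, "ay": 0, "az": 0, "claw": 70}
    - {"tx": 68, "ty": 122, "tz": 20, "ax": 0, "ay": 0, "az": 0, "claw": 70}
    - {"tx": 68, "ty": 122, "tz": 50, "ax": 0, "ay": 0, "az": 0, "claw": 70}
    - {"tx": 68, "ty": 122, "tz": 50, "ax": 0, "ay": 0, "az": 0, "claw": 70}
    - {"tx": 68, "ty": 122, "tz": 50, "ax": 0, "ay": 0, "az": 0, "claw": 70}

```text
time_s: 24.03
tcp_pos: [0.4734, -0.0018, 0.1517]
ee_rot: [[-0.989, -0.149, -0.004], [-0.149, 0.989, -0.002], [0.004, -0.001, -1.0]]
wrist_force: [0.4, -0.3, 1.4]
gripper_width: 0.805
gripper_force: 0.0
```

```bash
python3 - <<'E'
from h import *
look({},"w13");look({},"w13");look(dict(jar=.096),"w13")
s=sense();p=np.array(s["tcp_pos"]);R=np.array(s["ee_rot"]);c=calibration("wrist")
for q in [(.474+.0*i,-.002,.096) for i in range(1)]: pass
go(.474,-.002,.038,98.7)
E
```

```text
[ 0.4734 -0.0018  0.1517] 24.0333
[ 0.4746 -0.0016  0.1529] 24.0833
[ 0.475  -0.0015  0.1536] 24.1333
jar 0.96 (381, 140) mean [405.2  58.9] rect [405.3  59.3] [41. 61.] 29.7
jar 0.87 (278, 218) mean [472.   -4.2] rect [472.2  -4.2] [65. 33.] 8.2
jar 0.83 (257, 92) mean [387.1 -30.9] rect [387.1 -31. ] [50. 35.] 14.8
jar 0.18 (32, 37) mean [ 348.6 -232.1] rect [ 347.5 -234.2] [85. 68.] 84.3
t [  1.3  -0.5 115.9] a [ 0.     0.003 -0.003] | j6 -101.0 time 24.2
```

View pics/w13.png

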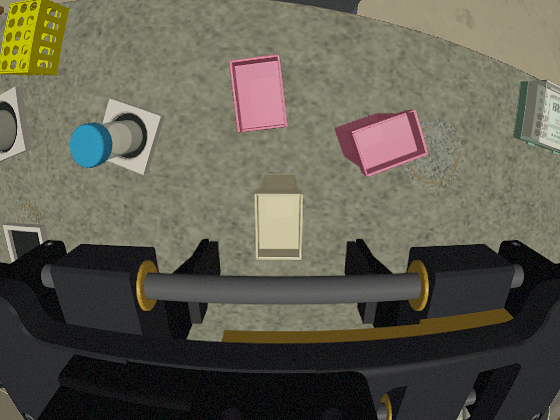

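The cream jar's rim is centred at (278,226) and square with the fingers. I'll grip its 18 mm rim squarely.

Request:
servo_tool:
  deltas:
    - {"tx": -1, "ty": -2, "tz": 0, "ax": 0, "ay": 0, "az": 0, "claw": 70}
    - {"tx": -1, "ty": -2, "tz": 30, "ax": 0, "ay": 0, "az": 0, "claw": 70}
    - {"tx": -1, "ty": -2, "tz": 60, "ax": 0, "ay": 0, "az": 0, "claw": 70}
    - {"tx": -1, "ty": -2, "tz": 86, "ax": 0, "ay": 0, "az": 0, "claw": 70}
    - {"tx": -1, "ty": -2, "tz": 86, "ax": 0, "ay": 0, "az": 0, "claw": 70}
    - {"tx": -1, "ty": -2, "tz": 86, "ax": 0, "ay": 0, "az": 0, "claw": 24}
    - {"tx": -1, "ty": -2, "tz": 86, "ax": 0, "ay": 0, "az": 0, "claw": 24}
    - {"tx": -1, "ty": -2, "tz": 86, "ax": 0, "ay": 0, "az": 0, "claw": 24}
    - {"tx": -1, "ty": -2, "tz": 86, "ax": 0, "ay": 0, "az": 0, "claw": 24}
    - {"tx": -1, "ty": -2, "tz": 86, "ax": 0, "ay": 0, "az": 0, "claw": 24}
    - {"tx": -1, "ty": -2, "tz": 86, "ax": 0, "ay": 0, "az": 0, "claw": 24}
    - {"tx": -1, "ty": -2, "tz": 86, "ax": 0, "ay": 0, "az": 0, "claw": 24}

```text
time_s: 25.23
tcp_pos: [0.4753, -0.0031, 0.0672]
ee_rot: [[-0.989, -0.149, 0.001], [-0.149, 0.989, 0.0], [-0.001, 0.0, -1.0]]
wrist_force: [-0.2, -0.8, 3.4]
gripper_width: 0.393
gripper_force: 30.0
```

```bash
python3 - <<'E'
from h import *
s=sense();print(s["tcp_pos"],s["gripper_width"],s["gripper_force"]);go(.591,-.3245,.19,7.7)
E
```

```text
[ 0.47527041 -0.0030931   0.06720143] 0.39266274195724743 30.00043130479753
t [ -66.5 -335.1 -122.7] a [-1.000e-03  1.000e-03 -1.555e+00] | j6 -100.7 time 25.2
```

Request:
servo_tool:
  deltas:
    - {"tx": 0, "ty": 0, "tz": -25, "ax": 0, "ay": 0, "az": 0, "claw": 24}
    - {"tx": 0, "ty": 0, "tz": -55, "ax": 0, "ay": 0, "az": 0, "claw": 24}
    - {"tx": 0, "ty": 0, "tz": -90, "ax": 0, "ay": 0, "az": 0, "claw": 24}
    - {"tx": 0, "ty": -5, "tz": -115, "ax": 0, "ay": 0, "az": -0.05, "claw": 24}
    - {"tx": -5, "ty": -20, "tz": -122, "ax": 0, "ay": 0, "az": -0.14, "claw": 24}
    - {"tx": -10, "ty": -45, "tz": -122, "ax": 0, "ay": 0, "az": -0.24, "claw": 24}
    - {"tx": -15, "ty": -70, "tz": -122, "ax": 0, "ay": 0, "az": -0.34, "claw": 24}
    - {"tx": -20, "ty": -95, "tz": -122, "ax": 0, "ay": 0, "az": -0.44, "claw": 24}
    - {"tx": -25, "ty": -120, "tz": -122, "ax": 0, "ay": 0, "az": -0.54, "claw": 24}
    - {"tx": -30, "ty": -145, "tz": -122, "ax": 0, "ay": 0, "az": -0.64, "claw": 24}
    - {"tx": -35, "ty": -170, "tz": -122, "ax": 0, "ay": 0, "az": -0.74, "claw": 24}
    - {"tx": -35, "ty": -185, "tz": -122, "ax": 0, "ay": 0, "az": -0.8, "claw": 24}

```text
time_s: 26.23
tcp_pos: [0.5378, -0.1828, 0.1881]
ee_rot: [[-0.579, -0.815, -0.0], [-0.815, 0.579, -0.0], [0.0, 0.0, -1.0]]
wrist_force: [-0.5, -0.4, -0.7]
gripper_width: 0.393
gripper_force: 30.0
```

```bash
python3 - <<'E'
from h import *
s=sense();print(s["tcp_pos"],s["gripper_width"]);go(.591,-.3245,.19,7.7)
E
```

```text
[ 0.53779825 -0.18282441  0.18810632] 0.39344208680006054
t [  84.7 -125.4   -1.9] a [ 0.    -0.    -0.752] | j6 -33.0 time 26.2
```

Request:
servo_tool:
  deltas:
    - {"tx": 8, "ty": -12, "tz": 0, "ax": 0, "ay": 0, "az": -0.08, "claw": 24}
    - {"tx": 18, "ty": -27, "tz": 0, "ax": 0, "ay": 0, "az": -0.18, "claw": 24}
    - {"tx": 30, "ty": -44, "tz": 0, "ax": 0, "ay": 0, "az": -0.28, "claw": 24}
    - {"tx": 42, "ty": -62, "tz": 0, "ax": 0, "ay": 0, "az": -0.38, "claw": 24}
    - {"tx": 54, "ty": -80, "tz": 0, "ax": 0, "ay": 0, "az": -0.48, "claw": 24}
    - {"tx": 66, "ty": -98, "tz": 0, "ax": 0, "ay": 0, "az": -0.58, "claw": 24}
    - {"tx": 76, "ty": -113, "tz": 0, "ax": 0, "ay": 0, "az": -0.67, "claw": 24}
    - {"tx": 85, "ty": -125, "tz": 0, "ax": 0, "ay": 0, "az": -0.75, "claw": 24}
    - {"tx": 85, "ty": -125, "tz": 0, "ax": 0, "ay": 0, "az": -0.75, "claw": 24}
    - {"tx": 85, "ty": -125, "tz": 30, "ax": 0, "ay": 0, "az": -0.75, "claw": 24}
    - {"tx": 85, "ty": -125, "tz": 60, "ax": 0, "ay": 0, "az": -0.75, "claw": 24}
    - {"tx": 85, "ty": -125, "tz": 60, "ax": 0, "ay": 0, "az": -0.75, "claw": 24}

```text
time_s: 27.23
tcp_pos: [0.5848, -0.3203, 0.1215]
ee_rot: [[0.126, -0.992, -0.012], [-0.992, -0.126, 0.006], [-0.008, 0.011, -1.0]]
wrist_force: [-0.8, 0.4, -2.6]
gripper_width: 0.392
gripper_force: 30.0
```

```bash
python3 - <<'E'
from h import *
look({},"w14");look(dict(holder_short=.012,jar=.15),"w14")
s=sense();p=np.array(s["tcp_pos"]);R=np.array(s["ee_rot"]);print(np.degrees(np.arctan2(R[1,1],R[0,1])));go(.591,-.3245,.075,7.7)
# project the assumed plate corners on the picture and view a crop
c=calibration("wrist");H=np.array(c["hand_eye"]);im=cv2.imread("pics/w14.png")
def pw(X):
    q=H[:3,:3].T@(R.T@(np.array(X)-p)-H[:3,3]); r=np.hypot(q[0],q[1]); th=np.arctan2(r,q[2]); return (int(c["cx"]+c["fx"]*th*q[0]/r),int(c["cy"]+c["fx"]*th*q[1]/r))
a=np.radians(7.7);ex=np.array([np.cos(a),np.sin(a),0]);ey=np.array([-np.sin(a),np.cos(a),0])
P=[pw(np.array([.591,-.3245,.012])+sx*.030*ex+sy*.038*ey) for sx,sy in((-1,-1),(1,-1),(1,1),(-1,1))];print(P)
im=cv2.resize(im[60:320,130:430],None,fx=2,fy=2)
for i in range(4): cv2.line(im,tuple(2*np.array(P[i])-[260,120]),tuple(2*np.array(P[(i+1)%4])-[260,120]),(0,0,255),1)
cv2.imwrite("pics/w14c.png",im)
E
```

```text
[ 0.5848 -0.3203  0.1215] 27.2333
[ 0.5865 -0.3213  0.1248] 27.2833
holder_short 0.85 (273, 189) mean [ 594.4 -331.4] rect [ 592.5 -326.4] [61. 77.] 7.2
jar 0.72 (282, 258) mean [ 587.9 -330.5] rect [ 587.2 -326.5] [35. 73.] 7.3
-172.57657473056787
t [ 1.4 -0.2 55.7] a [-0.003 -0.002 -0.005] | j6 22.3 time 27.4
[(316, 157), (247, 157), (250, 239), (314, 239)]
```

View pics/w14c.png

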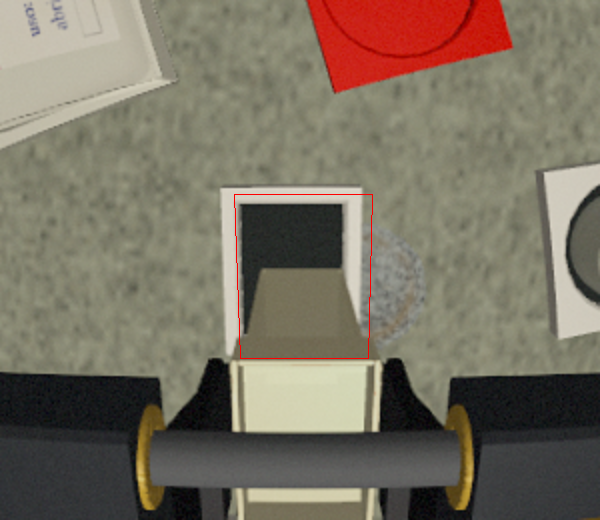

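My overlay used a pose read just after the picture. Corrected for that, the holder is at (.592,-.326), which agrees with the mask. Now I lower the jar.

Request:
servo_tool:
  deltas:
    - {"tx": 4, "ty": -1, "tz": 5, "ax": 0, "ay": 0, "az": 0, "claw": 24}
    - {"tx": 4, "ty": -1, "tz": 20, "ax": 0, "ay": 0, "az": 0, "claw": 24}
    - {"tx": 4, "ty": -1, "tz": 35, "ax": 0, "ay": 0, "az": 0, "claw": 24}
    - {"tx": 4, "ty": -1, "tz": 42, "ax": 0, "ay": 0, "az": 0, "claw": 24}
    - {"tx": 4, "ty": -1, "tz": 42, "ax": 0, "ay": 0, "az": 0, "claw": 24}
    - {"tx": 4, "ty": -1, "tz": 42, "ax": 0, "ay": 0, "az": 0, "claw": 24}
    - {"tx": 4, "ty": -1, "tz": 42, "ax": 0, "ay": 0, "az": 0, "claw": 24}

```text
time_s: 28.02
tcp_pos: [0.5917, -0.327, 0.088]
ee_rot: [[0.129, -0.992, 0.002], [-0.992, -0.129, -0.001], [0.001, -0.002, -1.0]]
wrist_force: [-0.3, 0.3, -0.9]
gripper_width: 0.387
gripper_force: 30.0
```

```bash
python3 - <<'E'
from h import *
look(dict(holder_short=.012),"w15");go(.592,-.327,.0722,7.6)
E
```

```text
[ 0.5917 -0.327   0.088 ] 28.0167
holder_short 0.95 (280, 199) mean [ 594.6 -339.1] rect [ 593.8 -337.5] [60. 56.] 7.3
t [ 0.2 -0.4 15.7] a [-0.002 -0.001 -0.003] | j6 22.6 time 28.1
```

Request:
servo_tool:
  deltas:
    - {"tx": 0, "ty": -1, "tz": 5, "ax": 0, "ay": 0, "az": 0, "claw": 24}
    - {"tx": 0, "ty": -1, "tz": 10, "ax": 0, "ay": 0, "az": 0, "claw": 24}
    - {"tx": 0, "ty": -1, "tz": 15, "ax": 0, "ay": 0, "az": 0, "claw": 24}
    - {"tx": 0, "ty": -1, "tz": 15.5, "ax": 0, "ay": 0, "az": 0, "claw": 24}
    - {"tx": 0, "ty": -1, "tz": 15.5, "ax": 0, "ay": 0, "az": 0, "claw": 24}
    - {"tx": 0, "ty": -1, "tz": 15.5, "ax": 0, "ay": 0, "az": 0, "claw": 24}

```text
time_s: 28.62
tcp_pos: [0.5922, -0.3265, 0.0712]
ee_rot: [[0.129, -0.992, 0.001], [-0.992, -0.129, -0.0], [0.0, -0.001, -1.0]]
wrist_force: [0.1, 0.4, 1.8]
gripper_width: 0.388
gripper_force: 30.0
```

Request:
servo_tool:
  deltas:
    - {"tx": 0, "ty": 0, "tz": 0, "ax": 0, "ay": 0, "az": 0, "claw": 65}
    - {"tx": 0, "ty": 0, "tz": 0, "ax": 0, "ay": 0, "az": 0, "claw": 65}
    - {"tx": 0, "ty": 0, "tz": 0, "ax": 0, "ay": 0, "az": 0, "claw": 65}
    - {"tx": 0, "ty": 0, "tz": 0, "ax": 0, "ay": 0, "az": 0, "claw": 65}
    - {"tx": 0, "ty": 0, "tz": -30, "ax": 0, "ay": 0, "az": 0, "claw": 65}
    - {"tx": 0, "ty": 0, "tz": -60, "ax": 0, "ay": 0, "az": 0, "claw": 65}
    - {"tx": 0, "ty": 0, "tz": -100, "ax": 0, "ay": 0, "az": 0, "claw": 65}
    - {"tx": 0, "ty": 0, "tz": -140, "ax": 0, "ay": 0, "az": 0, "claw": 65}
    - {"tx": -60, "ty": 80, "tz": -170, "ax": 0, "ay": 0, "az": 0, "claw": 65}
    - {"tx": -60, "ty": 80, "tz": -200, "ax": 0, "ay": 0, "az": 0, "claw": 65}
    - {"tx": -60, "ty": 80, "tz": -230, "ax": 0, "ay": 0, "az": 0, "claw": 65}
    - {"tx": -60, "ty": 80, "tz": -230, "ax": 0, "ay": 0, "az": 0, "claw": 65}

```text
time_s: 29.62
tcp_pos: [0.5035, -0.2771, 0.3066]
ee_rot: [[0.129, -0.992, 0.006], [-0.992, -0.129, -0.003], [0.004, -0.006, -1.0]]
wrist_force: [0.9, 0.3, 1.3]
gripper_width: 0.746
gripper_force: 0.0
```

```bash
python3 - <<'E'
from h import *
look({},"w16");look(dict(jar=.10,comb_box=.05,bottle=.10,tube=.086,holder_short=.012,holder_long=.012),"w16")
a=cv2.imread("pics/w16.png"); t=capture("scene"); cv2.imwrite("pics/s16.png",t)
b=cv2.resize(t[140:230,215:385],(800,424),interpolation=cv2.INTER_CUBIC)
canvas=np.zeros((600,800,3),np.uint8); w=cv2.resize(a,(400,300)); canvas[:300,:400]=w; canvas[:300,400:]=cv2.resize(capture("top")[150:255,290:430],(400,300),interpolation=cv2.INTER_CUBIC); canvas[300:]=cv2.resize(b,(800,300)); cv2.imwrite("pics/fin.png",canvas)
E
```

```text
[ 0.5035 -0.2771  0.3066] 29.6167
[ 0.5043 -0.2774  0.3091] 29.6667
jar 0.68 (218, 133) mean [ 587.3 -324.1] rect [ 586.5 -323.7] [46. 50.] 9.1
jar 0.68 (333, 320) mean [410.2 -93.6] rect [409.8 -93.7] [40. 33.] 14.0
jar 0.21 (205, 229) mean [ 593.4 -206. ] rect [ 604.  -192.8] [95. 55.] 8.4
comb_box 0.75 (186, 242) mean [ 631.7 -161.6] rect [ 625.3 -159.7] [96. 49.] 9.9
comb_box 0.19 (236, 123) mean [ 574.8 -337. ] rect [ 585.3 -327.8] [58. 70.] 5.7
bottle 0.76 (342, 120) mean [ 446.9 -358.3] rect [ 447.2 -358.2] [55. 43.] 9.1
tube 0.93 (319, 257) mean [ 444.4 -182.1] rect [ 443.5 -183.6] [35. 56.] 11.9
holder_short 0.91 (232, 125) mean [ 585.9 -332.1] rect [ 591.5 -326.4] [61. 75.] 6.8
holder_long 0.57 (202, 233) mean [ 616.4 -163.7] rect [ 625.8 -155.7] [119.  68.] 8.0
```

View pics/fin.png

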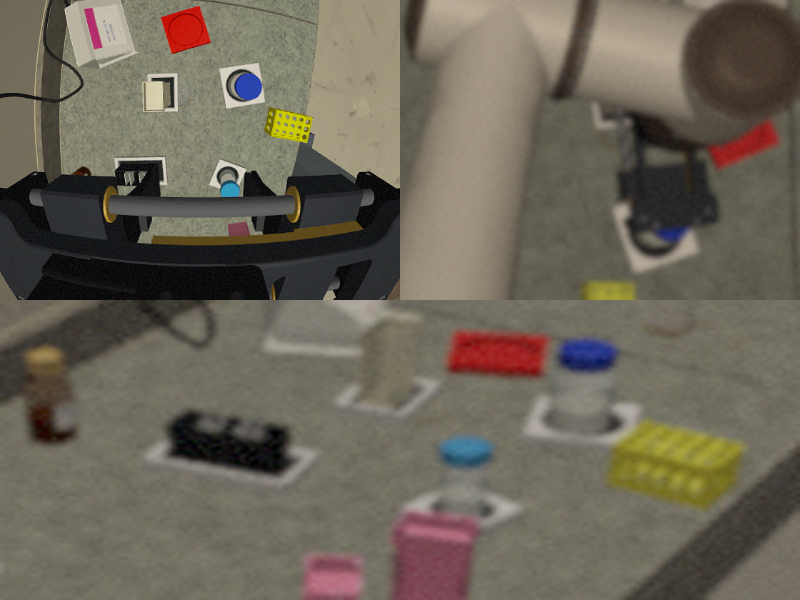

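All four containers stand upright inside their recesses, the robot is clear, and the bystanders are unmoved. I'm handing in the job.

```bash
python3 -c "
from station import *
print(finish_job())"
```

```text
the job is handed in; nothing more can be done
None
```

The bottle, tube, comb box and jar each stand upright in their matching white holders, and the job was handed in at about 30 s of the 128 s allowed; the hand-in call returned no verdict.

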